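# Angle a tube past a post into the stop bay

### The job

Slide the dark steel square tube along the desk into the plywood bay, only pushing it with the fingertips and never lifting it: first swing its blue end in behind the red post while the black end is still outside the bay, then push the black end round and into the bay, until the tube lies flush along the bay's back fence. Push gently, and leave the other things on the desk where they stand.

Things in the scene. Friction and masses are not known exactly. Their poses are not given: they have to be found in the camera images.
- bay: Plywood bay fixed to the desk, walls 18 mm thick and 40 mm high, open towards the robot (its -x side) and with no floor: the desk is its floor. Origin on the desk at the inner face of the back fence; x points into the fence, y along it to the left. Back fence: inner face at x = 0. Right wall: inner face at y = -155 mm, from the fence out to x = -130 mm. Left stop: inner face at y = +150 mm, only from the fence out to x = -50 mm.
- post: Red steel post fixed to the desk at the left part of the bay's mouth, 24 mm diameter, 54 mm high; origin at the centre of its foot, its axes parallel to the bay's. It stands about 130 mm in front of the fence and about 50 mm left of the bay's origin, so the gap between it and the right wall (about 195 mm) is shorter than the tube.
- tube: Loose dark steel square tube, 220 mm long, 30 x 30 mm, about 0.25 to 0.5 kg, lying on the desk. Origin at the centre of its underside; x runs along it towards the blue end, z up. At the start it points roughly along the bay's x axis, blue end foremost and just in front of the fence, between the post and the right wall.
- blue_end (a point): Centre of the tube's end face with the blue plastic plug, 15 mm above the underside.
- black_end (a point): Centre of the tube's other end face, with the black plastic plug, 15 mm above the underside; it starts outside the bay on the robot's side.
- can: Red and white spray can, 49 mm diameter, 146 mm high, standing; origin at the centre of its foot. Bystander.
- tape: Yellow tape measure, 70 x 83 x 35 mm; origin at the centre of its underside. Bystander.
- bush: Pale plain bushing, 38 mm diameter, 28 mm high; origin at the centre of its underside. Bystander to the left, in front of the post.
- flange: Pale flanged bushing, 56 mm diameter, 24 mm high; origin at the centre of its underside. Bystander.
- glue: Glue stick, white with a red cap, 25 mm diameter, 99 mm high, standing; origin at the centre of its foot. Bystander to the right.
- loose_bolt: Steel bolt lying down, 49 mm long, 19 mm across the head; origin at the centre of its underside. Bystander.
Mind the look-alikes: they are no part of the job. Of the things that look like the post, the smaller one is meant.

How it is judged:
By the outcome, as a careful person would: the job done as asked, in the order asked, and still so for the second after the job is handed in, with the robot touching nothing.
It also fails if it takes over 72 s, if anything falls off the work surface, if the arm or the gripper's body presses on something with over 40 N, if the wrist force passes 120 N, or if a joint passes its speed limit or range.

### The arm

A 7-joint arm with a two-finger parallel gripper is mounted at the origin on a cart in front of the work surface, level with it; the furniture and walls round the work are solid. World frame = base frame: x ahead of the robot, y to its left, z up, the work surface at z = 0. Lengths are in m, angles in rad, forces in N, time in s.
With the tool pointing down it reaches from about 0.4 to 0.85 m from the base axis. Payload 4.5 kg.
Tool frame: the origin (TCP) lies midway between the tips of the shut fingers; the grasp point (between the pads) lies 19 mm behind it (r.hold_point_z is the distance from the TCP to the grasp point, in m); z points along the fingers, y is the direction in which the jaws open and shut (so a half turn about z gives the same grasp; the last joint's range is limited). The gripper opens to 88 mm and grips with 3 to 60 N. Pads are 18 mm wide; open, the fingers measure 123 mm over their backs; the gripper's body (75 mm by 187 mm) begins 45 mm behind the grasp point.
Start: joints at [-1.114, 0.689, -0.195, 1.565, 0.157, 0.902, -0.215], TCP at [0.256, 0.57, 0.211] pointing down, gripper open.
Joint ranges: [-3.01, 3.01], [-0.46, 2.08], [-1.47, 1.51], [0.13, 2.56], [-1, 4.14], [0.04, 2.09], [-2.66, 2.66]. Speed limits (rad/s): [2.57, 2.57, 3.14, 3.14, 3.14, 3.14, 3.14].

### API

Orientations are given as [roll, pitch, yaw] about the fixed x, y, z axes, in that order (R = Rz(yaw) Ry(pitch) Rx(roll)).
In Python, from bench import r, optics gives the robot as it stands. The module is installed in compiled form; this text tells all that it offers.
- The arm moves only by the tool step_arm, never from a script. Its argument "commands" is a list of rows, each a list of 7 numbers: the shift along the tool's x, y, z in m, then the turn, a rotation vector about the tool's x, y, z in rad, then the opening, from -1 (shut) to 1 (fully open). A call has 1 to 20 rows; each row shifts and turns the commanded pose from where the row before left it, along the tool's axes as they then stand; what a row does not reach is not made up. A row lasts 1/8 s, in which the tool goes at most 62.5 mm and 10.7 degrees, less where a joint would pass 70% of its speed; a pose out of reach is approached as far as the arm can. A call is refused whole if a number of a shift passes 0.0625 or a number of a turn 0.188, either way. A call with a gripper value outside its range is refused whole. The fingers move at their own pace and stop on an object; "grip_force" is the grip in N (left out, the last holds). Time passes only in rows, so rows that do not move let the fingers close. It gives the time, the measured TCP pose, the force and the opening at its end, in the units of the state.
- r.get_obs(): the state, without advancing time (a new reading comes with each control period).
- optics.read_camera(name): name is "scene" or "top" or "wrist"; returns a dict with "frame" (480x640x3 uint8, red, green, blue), "z_map" (480x640 float32, m along the optical axis (not along the pixel's ray), 0 where there is no reading), "fx", "fy", "cx", "cy" (pixels), "R" (3x3) and "t" (3): a world point X has camera coordinates R X + t; the wrist camera has in their place "tool_from_camera" (4x4, takes a point from camera to tool coordinates, whose origin is the TCP and whose axes are the flange's). Camera axes: x right, y down, z forward; pixel columns grow to the right and rows downward; lengths in m; the calibration is good to about 2 mm. A picture is of the moment at which its call begins: read the wrist's pose just before it.
- r.hand_in(): hands the job in, once; it reports no verdict.
The state is a dict: "time_s": time; "qpos": joint angles; "joint_vel": joint speeds; "joint_efforts": joint torques, N m; "ee_pos": TCP position; "tcp_rot": TCP orientation; "force": force on the tool from outside, world axes, zero at the start; "moment": the same for the moment, N m; "finger_gap": finger opening in m.
Only numpy, scipy, OpenCV 4.12 (cv2) and the standard library are available. Lean on these libraries where they do the work, as an engineer would, in place of code of your own. Each camera call takes 0.05 s, during which the arm holds its last target.

## Working session

There is one attempt and no reset: what is moved stays moved. The work goes in short steps, Python scripts to look and compute and a tool call to move; the robot and the scene stay as the last step left them, time stands still between calls to the robot, and variables do not carry over. Pictures are saved under pics/ and viewed, and the job is handed in when it is done.

Besides the shell and the picture viewer there is one more tool, called after "Request:" as name(argument=value, ...), one argument or row to a line, values as JSON. step_arm: Moves the arm, as the interface text tells. Its arguments: {"type":"object","properties":{"commands":{"type":"array"},"grip_force":{"type":"number"}},"required":["commands"]}

```bash
mkdir -p pics; python3 - <<'E'
from bench import r, optics
import cv2
print(r.get_obs())
for n in ("scene","top"):
    c=optics.read_camera(n); cv2.imwrite(f"pics/{n}0.png",c["frame"][...,::-1]); print(n,c["fx"],c["fy"],c["cx"],c["cy"],c["R"],c["t"])
E
```

```text
{'time_s': 0.0, 'qpos': array([-1.1141998 ,  0.68998944, -0.19450257,  1.56636992,  0.1572944 ,
        0.90250762, -0.21508456]), 'joint_vel': array([-7.26451044e-04, -1.79510010e-03, -5.44873491e-04,  2.00341455e-05,
       -2.70951626e-06, -6.52873875e-04, -3.33591856e-04]), 'joint_efforts': array([ 4.32041543e-04, -5.27567267e+01, -1.26674473e+00, -1.53430957e+01,
       -5.25753584e-02,  6.32162264e-03,  1.65555398e-04]), 'ee_pos': array([0.25621096, 0.56929818, 0.2098995 ]), 'tcp_rot': array([-3.13971435e+00,  1.41524709e-04,  2.71888700e+00]), 'force': array([-0.36734737, -0.36839625, -0.38437423]), 'moment': array([ 0.02518722, -0.04322131, -0.03682097]), 'finger_gap': 0.08784473061969036}
scene 448.05362084036034 448.05362084036034 320.92845119687496 242.29377207017487 [[ 0.53884332 -0.84239043  0.00512168]
 [-0.64752473 -0.41806925 -0.63712622]
 [ 0.53885025  0.33999479 -0.77074246]] [-0.3104808   0.40261584  0.64412611]
top 587.3803825261521 587.3803825261521 321.2949882292445 238.83426889732837 [[-0.02541471 -0.99967514 -0.00192615]
 [-0.98020733  0.02529811 -0.19635072]
 [ 0.19633566 -0.00310217 -0.98053184]] [0.03246963 0.54861155 1.45144674]
```

View pics/scene0.png

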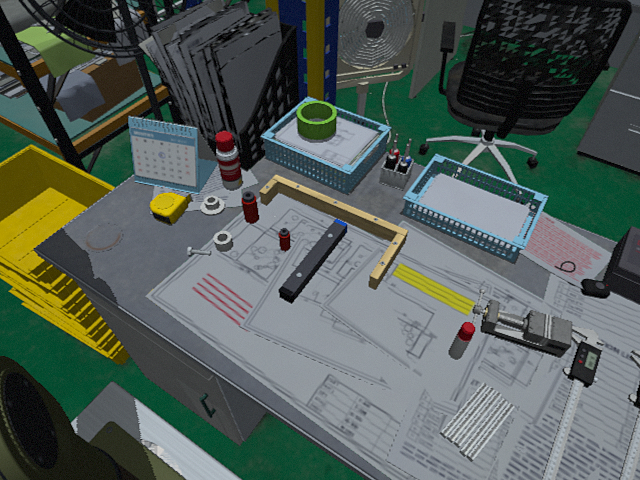

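View pics/top0.png

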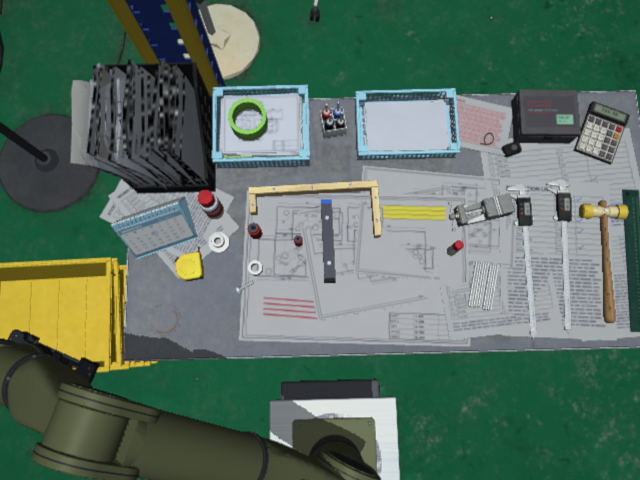

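The scene shows the bay (fence, right wall, short left stop). The tube is at top (327,203)–(329,280), with the blue end towards the fence. Post candidates in the top view are the small red one at (298,239) and a bigger red one at (254,230). The can at (208,203) and the glue stick at (457,247) are also red. By the description the post is the small one at (298,239). I'll check this in a crop and measure it.

```bash
cat > h.py <<'E'
import numpy as np
def ray(c,u,v,z):
    d=np.array([(u-c["cx"])/c["fx"],(v-c["cy"])/c["fy"],1]); R=np.array(c["R"]);t=np.array(c["t"])
    o=-R.T@t; d=R.T@d; return o+d*(z-o[2])/d[2]
def cloud(c):
    Z=c["z_map"]; v,u=np.mgrid[0:480,0:640]
    P=np.stack([(u-c["cx"])/c["fx"]*Z,(v-c["cy"])/c["fy"]*Z,Z],-1)
    return (P-np.array(c["t"]))@np.array(c["R"])
E
python3 - <<'E'
from bench import optics
import cv2,numpy as np
from h import *
c=optics.read_camera("top")
cv2.imwrite("pics/crop0.png",cv2.resize(c["frame"][170:300,230:410,::-1],None,fx=4.4,fy=4.4,interpolation=cv2.INTER_CUBIC))
P=cloud(c); np.set_printoptions(precision=4,suppress=True)
for u,v in [(298,239),(254,230),(327,203),(328,240),(329,278),(315,187),(378,210),(252,200),(255,268),(320,300)]: print(u,v,P[v,u])
E
```

```text
298 239 [0.5514 0.0783 0.0492]
254 230 [0.5727 0.1887 0.0737]
327 203 [0.6488 0.0009 0.0351]
328 240 [0.5509 0.0009 0.0287]
329 278 [0.4509 0.0011 0.0301]
315 187 [0.691  0.0314 0.0427]
378 210 [ 0.6248 -0.1316  0.0417]
252 200 [0.6595 0.197  0.0444]
255 268 [0.4863 0.1946 0.0006]
320 300 [0.3974 0.0257 0.005 ]
```

View pics/crop0.png

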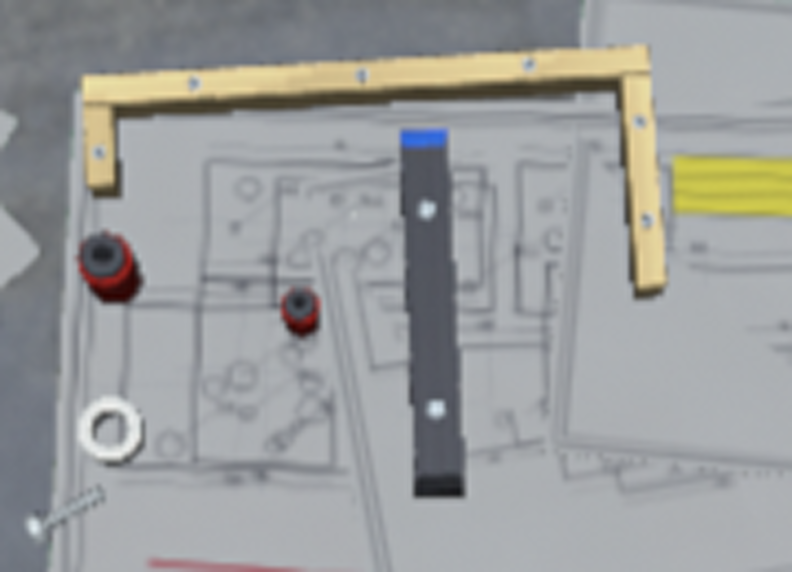

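```bash
cat >> h.py <<'E'
import cv2
def measure(c,verbose=True):
    f=c["frame"].astype(int); P=cloud(c); hsv=cv2.cvtColor(c["frame"],cv2.COLOR_RGB2HSV)
    return f,P,hsv
E
python3 - <<'E'
from bench import optics
import cv2,numpy as np
from h import *
np.set_printoptions(precision=4,suppress=True)
c=optics.read_camera("top"); f,P,h=measure(c)
print("cam",-c["R"].T@c["t"])
X,Y,Z=P[...,0],P[...,1],P[...,2]
wood=(h[...,0]>10)&(h[...,0]<28)&(h[...,1]>60)&(X>.5)&(X<.75)&(Y<.25)&(Y>-.2)
print("wood z",np.percentile(Z[wood],[5,50,95]))
# print pixel intensity column across fence, at a few columns, and reproject
for u in (270,300,330,355):
    print(u,[(v,tuple(f[v,u]),round(float(Z[v,u]),3)) for v in range(180,200)])
for v in (200,215,228): print(v,[(u,tuple(f[v,u])) for u in range(368,386)])
E
```

```text
cam [0.2536 0.0231 1.531 ]
wood z [0.0156 0.0393 0.0457]
270 [(180, (np.int64(115), np.int64(119), np.int64(126)), 0.004), (181, (np.int64(115), np.int64(120), np.int64(127)), -0.003), (182, (np.int64(117), np.int64(123), np.int64(129)), 0.001), (183, (np.int64(122), np.int64(127), np.int64(133)), -0.001), (184, (np.int64(119), np.int64(124), np.int64(132)), 0.003), (185, (np.int64(124), np.int64(126), np.int64(129)), 0.002), (186, (np.int64(208), np.int64(195), np.int64(152)), 0.039), (187, (np.int64(232), np.int64(219), np.int64(162)), 0.037), (188, (np.int64(230), np.int64(215), np.int64(159)), 0.033), (189, (np.int64(228), np.int64(211), np.int64(157)), 0.042), (190, (np.int64(228), np.int64(211), np.int64(157)), 0.042), (191, (np.int64(230), np.int64(210), np.int64(156)), 0.039), (192, (np.int64(158), np.int64(142), np.int64(105)), 0.044), (193, (np.int64(80), np.int64(72), np.int64(52)), 0.034), (194, (np.int64(71), np.int64(64), np.int64(46)), 0.021), (195, (np.int64(79), np.int64(73), np.int64(59)), 0.015), (196, (np.int64(127), np.int64(129), np.int64(132)), 0.003), (197, (n
[... 6032 characters left out ...]
), (373, (np.int64(83), np.int64(78), np.int64(66))), (374, (np.int64(141), np.int64(128), np.int64(93))), (375, (np.int64(221), np.int64(202), np.int64(149))), (376, (np.int64(220), np.int64(201), np.int64(149))), (377, (np.int64(221), np.int64(203), np.int64(150))), (378, (np.int64(225), np.int64(208), np.int64(154))), (379, (np.int64(228), np.int64(213), np.int64(157))), (380, (np.int64(222), np.int64(207), np.int64(163))), (381, (np.int64(170), np.int64(172), np.int64(173))), (382, (np.int64(163), np.int64(168), np.int64(173))), (383, (np.int64(165), np.int64(168), np.int64(172))), (384, (np.int64(166), np.int64(170), np.int64(174))), (385, (np.int64(169), np.int64(173), np.int64(177)))]
```

```bash
python3 - <<'E'
from bench import optics
from h import *
np.set_printoptions(precision=4,suppress=True)
c=optics.read_camera("top"); f,P,h=measure(c)
F=np.array([ray(c,u,v,.04) for u,v in [(270,192),(300,190.5),(330,189),(355,187.4)]])
a=np.polyfit(F[:,1],F[:,0],1); print(F,"slope",a)
W=np.array([ray(c,u,v,.04) for u,v in [(371.9,200),(373,215),(374,228)]]); b=np.polyfit(W[:,0],W[:,1],1); print(W,b)
th=-np.arctan(a[0]); th2=np.arctan(b[0]); print("yaw",th,th2)
t=th if True else th2
ex=np.array([np.cos(t),np.sin(t)]); ey=np.array([-ex[1],ex[0]])
y=-0.155; # origin = corner + .155 ey
A=np.array([[1,-a[0]],[-b[0],1]]); corner=np.linalg.solve(A,[a[1],b[1]]); O=corner+.155*ey
print("corner",corner,"O",O)
X,Y,Z=P[...,0],P[...,1],P[...,2]
def bay(p): d=np.array(p)[:2]-O; return np.array([d@ex,d@ey])
# tube
m=(f.max(-1)<100)&(Z>.015)&(Z<.045)&(X>.4)&(X<.7)&(abs(Y)<.05)
blue=(f[...,2]>f[...,0]+60)&(abs(Y)<.06)&(X>.6)&(X<.7)&(Z<.06)
M=(m|blue).astype(np.uint8); M=cv2.morphologyEx(M,cv2.MORPH_CLOSE,np.ones((3,3)))
v,u=np.nonzero(M); Q=np.array([ray(c,uu,vv,.03)[:2] for uu,vv in zip(u,v)])
(ctr,sz,ang)=cv2.minAreaRect(Q.astype(np.float32)*1000); print("tube",ctr,sz,ang, "bay",bay(np.array(ctr)/1000))
for nm,pt in [("small",ray(c,297.8,238.2,.054)),("post x-crop",ray(c,230+299/4.4,170+300/4.4,.054)),("decoy",P[230,254])]: print(nm,pt,bay(pt))
for nm,(x,yy,z) in dict(bush=(110,428,.028),bolt=(65,510,.01)).items():
    p=ray(c,230+x/4.4,170+yy/4.4,z); print(nm,p,bay(p))
E
```

```text
[[ 0.6813  0.1501  0.04  ]
 [ 0.6833  0.0711  0.04  ]
 [ 0.6854 -0.008   0.04  ]
 [ 0.688  -0.0739  0.04  ]] slope [-0.0295  0.6855]
[[ 0.6526 -0.117   0.04  ]
 [ 0.6121 -0.1181  0.04  ]
 [ 0.5773 -0.1192  0.04  ]] [ 0.0301 -0.1366]
yaw 0.02952126136079401 0.03012033281604856
corner [ 0.6889 -0.1159] O [0.6844 0.0391]
tube (563.4417114257812, -3.572704315185547) (246.6534423828125, 95.70671081542969) 1.63639235496521 bay [-0.1221 -0.0391]
small [0.5526 0.0786 0.054 ] [-0.1306  0.0434]
post x-crop [0.5526 0.0782 0.054 ] [-0.1306  0.043 ]
decoy [0.5722 0.1884 0.0759] [-0.1077  0.1526]
bush [0.484  0.1916 0.028 ] [-0.1958  0.1583]
bolt [0.4385 0.2203 0.01  ] [-0.2404  0.1884]
```

```bash
cat >> h.py <<'E'
O=np.array([.6844,.0391]); TH=.0298
ex=np.array([np.cos(TH),np.sin(TH)]); ey=np.array([-ex[1],ex[0]])
def bay(p): d=np.array(p)[:2]-O; return np.array([d@ex,d@ey])
def crop(c,name,u0=230,v0=170,w=180,h=130,k=4.4):
    cv2.imwrite("pics/"+name,cv2.resize(c["frame"][v0:v0+h,u0:u0+w,::-1],None,fx=k,fy=k,interpolation=cv2.INTER_CUBIC))
E
python3 - <<'E'
from bench import optics
from h import *
c=optics.read_camera("top")
for n,x,y in [("blueL",401,131),("blueR",447,129),("blackL",414,480),("blackR",464,476)]:
    print(n,bay(ray(c,230+x/4.4-.4,170+y/4.4-.4,.03)))
E
```

```text
blueL [-0.02457493 -0.02126977]
blueR [-0.02487414 -0.04891584]
blackL [-0.23550266 -0.01725864]
blackR [-0.23477413 -0.04657064]
```

Request:
step_arm(
  commands=[
    [0,0,0,0,0,-0.15,-1],
    [0,0,0,0,0,-0.15,-1],
    [0,0,0,0,0,-0.15,-1],
    [0,0,0,0,0,0,-1],
  ],
)

```text
time_s: 0.8
ee_pos: [0.2566, 0.5698, 0.2106]
tcp_rot: [-3.142, -0.0, -3.116]
force: [0.2, 0.3, -0.3]
finger_gap: 0.0501
```

Request:
step_arm(
  commands=[
    [-0.013,-0.0225,0,0,0,0,-1],
    [-0.026,-0.045,0,0,0,0,-1],
    [-0.026,-0.045,0,0,0,0,-1],
    [-0.026,-0.045,0,0,0,0,-1],
    [-0.026,-0.045,0,0,0,0,-1],
    [-0.026,-0.045,0,0,0,0,-1],
    [-0.026,-0.045,0,0,0,0,-1],
    [-0.026,-0.045,0,0,0,0,-1],
    [-0.026,-0.045,0,0,0,0,-1],
    [-0.026,-0.045,0,0,0,0,-1],
    [-0.026,-0.045,0,0,0,0,-1],
    [-0.026,-0.045,0,0,0,0,-1],
    [-0.026,-0.045,0,0,0,0,-1],
    [-0.026,-0.045,0,0,0,0,-1],
    [-0.013,-0.0225,0,0,0,0,-1],
    [0,0,0,0,0,0,-1],
    [0,0,0,0,0,0,-1],
  ],
)

```text
time_s: 2.92
ee_pos: [0.6367, -0.0477, 0.2107]
tcp_rot: [3.14, -0.001, -3.113]
force: [-0.1, 0.4, 0.3]
finger_gap: 0.0005
```

```bash
python3 - <<'E'
from bench import r,optics
from h import *
o=r.get_obs(); print(o["ee_pos"],bay(o["ee_pos"]),o["qpos"],o["finger_gap"])
c=optics.read_camera("top"); cv2.imwrite("pics/top1.png",c["frame"][...,::-1])
E
```

```text
[ 0.63668902 -0.04766701  0.21066388] [-0.05027507 -0.08530691] [ 0.21517134  0.72663766 -0.39612746  1.51404339  0.31506156  0.96524134
  1.32755256] 0.0005410291826417958
```

View pics/top1.png

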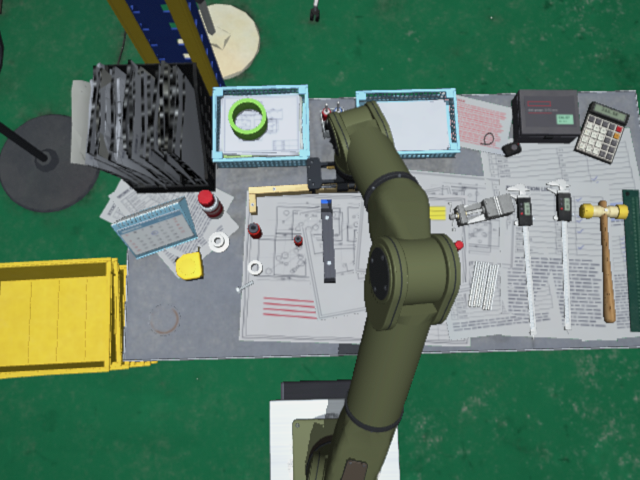

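Request:
step_arm(
  commands=[
    [0,0,0.02,0,0,0,-1],
    [0,0,0.04,0,0,0,-1],
    [0,0,0.04,0,0,0,-1],
    [0,0,0.04,0,0,0,-1],
    [0,0,0.03,0,0,0,-1],
    [0,0,0.018,0,0,0,-1],
    [-0.005,0,0.009,0,0,0,-1],
    [0,0,0,0,0,0,-1],
    [0,0,0,0,0,0,-1],
  ],
)

```text
time_s: 4.1
ee_pos: [0.6434, -0.0496, 0.0148]
tcp_rot: [3.141, 0.002, -3.115]
force: [-1.0, -0.8, -0.9]
finger_gap: 0.0004
```

```bash
cat > look.py <<'E'
import sys
from bench import r,optics
from h import *
o=r.get_obs(); print(o["time_s"],o["ee_pos"],"bay",bay(o["ee_pos"]),"F",o["force"])
c=optics.read_camera("scene"); crop(c,sys.argv[1]+"_s.png",170,150,260,195,3)
if len(sys.argv)>2: c=optics.read_camera("top"); crop(c,sys.argv[1]+"_t.png")
E
python3 look.py a
```

```text
4.1 [ 0.64338212 -0.04958959  0.01481874] bay [-0.04364223 -0.08742806] F [-0.95999549 -0.75823173 -0.89727591]
```

View pics/a_s.png

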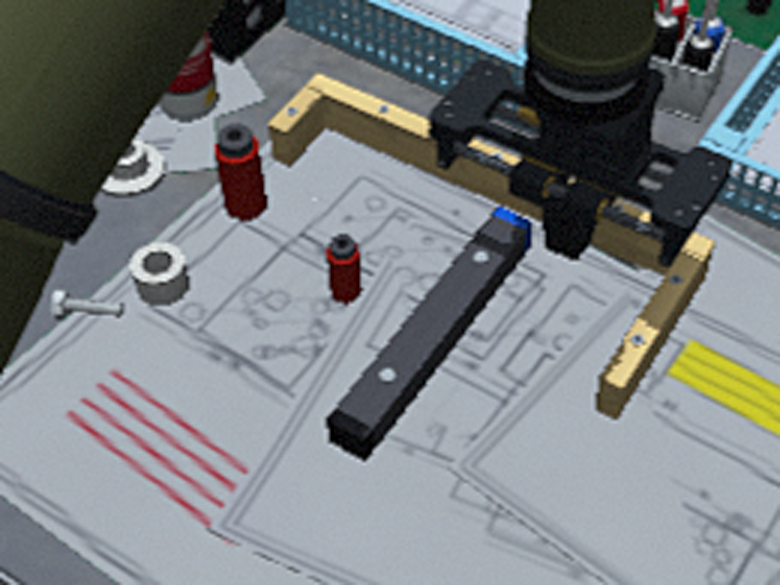

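Request:
step_arm(
  commands=[
    [0,0,0.003,0,0,0,-1],
    [0,0.005,0,0,0,0,-1],
    [0,0.005,0,0,0,0,-1],
    [0,0.005,0,0,0,0,-1],
    [0,0.005,0,0,0,0,-1],
    [0,0.005,0,0,0,0,-1],
    [0,0.005,0,0,0,0,-1],
    [0,0.005,0,0,0,0,-1],
    [0,0.005,0,0,0,0,-1],
    [0,0.005,0,0,0,0,-1],
    [0,0.005,0,0,0,0,-1],
    [0,0.005,0,0,0,0,-1],
    [0,0.005,0,0,0,0,-1],
    [0,0.005,0,0,0,0,-1],
    [0,0.005,0,0,0,0,-1],
  ],
)

```text
time_s: 6.02
ee_pos: [0.6405, 0.0206, 0.0107]
tcp_rot: [3.142, -0.0, -3.114]
force: [0.5, -0.3, -0.0]
finger_gap: 0.0008
```

```bash
python3 look.py b
```

```text
6.025 [0.64049011 0.02060609 0.01069232] bay [-0.04444143 -0.01717738] F [ 0.47736282 -0.27558017 -0.02787328]
```

View pics/b_s.png

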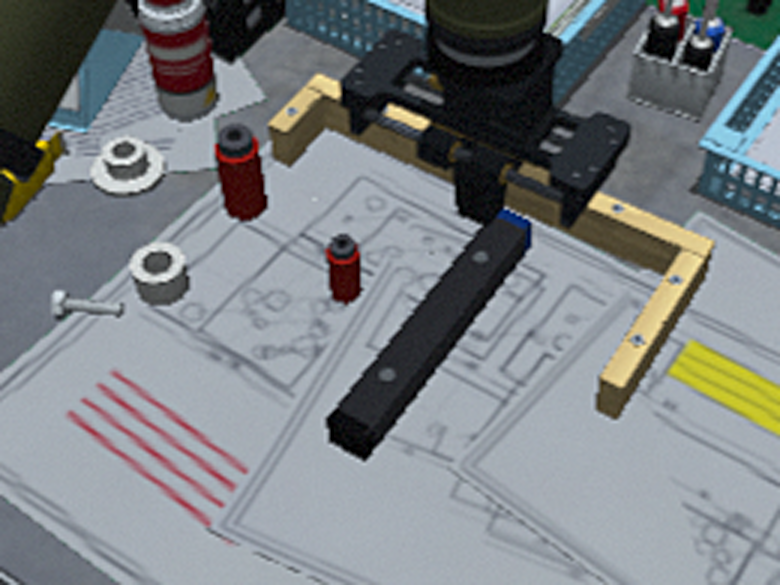

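```bash
python3 - <<'E'
from bench import r,optics
from h import *
o=r.get_obs(); c=optics.read_camera("scene")
def pj(X): q=c["R"]@X+c["t"]; u=c["fx"]*q[0]/q[2]+c["cx"]; v=c["fy"]*q[1]/q[2]+c["cy"]; return np.array([(u-170)*3,(v-150)*3])
print("tcp",pj(o["ee_pos"]))
for n,x,y,z in [("blue top L",500,213,.03),("blue top R",530,226,.03),("blue bot R",528,250,0),("black top R",368,432,.03),("black topL",328,422,.03)]:
    print(n,bay(ray(c,170+x/3,150+y/3,z)))
for b in [(-.022,-.0345),(-.242,-.032)]:
    p=O+b[0]*ex+b[1]*ey; print(b,pj(np.array([*p,.03])))
crop(c,"b2.png",290,190,80,60,9)
E
```

```text
tcp [475.01722081 238.64478972]
blue top L [-0.02825446 -0.02723416]
blue top R [-0.02806588 -0.05204837]
blue bot R [-0.02547182 -0.05062239]
black top R [-0.23602377 -0.04844217]
black topL [-0.24290886 -0.02230369]
(-0.022, -0.0345) [512.90652969 211.38313992]
(-0.242, -0.032) [341.35151976 427.54963723]
```

View pics/b2.png

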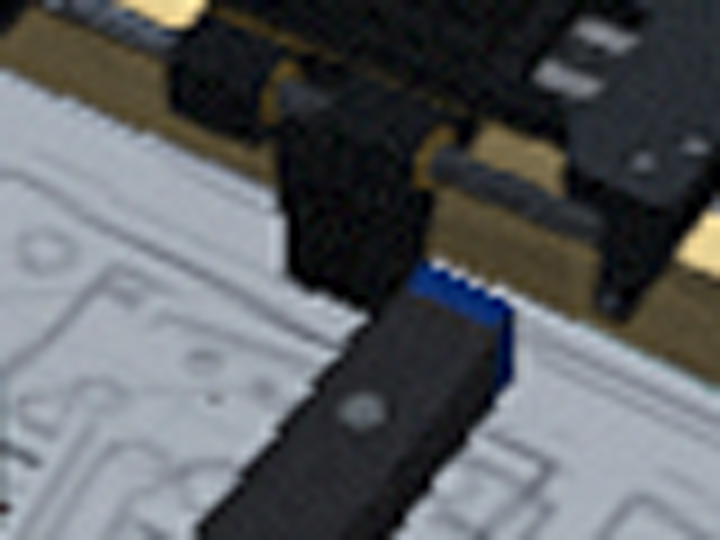

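```bash
python3 - <<'E'
from bench import r,optics
from h import *
np.set_printoptions(precision=3,suppress=True)
o=r.get_obs(); c=optics.read_camera("scene"); P=cloud(c)
for x,y in [(300,150),(300,200),(300,240),(300,265),(340,200),(340,250),(340,280),(400,200),(400,240),(380,290)]:
    u,v=int(290+x/9),int(190+y/9); p=P[v,u]; print((x,y),p,bay(p))
for u,v in [(230,240),(250,260),(300,230),(215,235)]: print("desk",P[v,u])
E
```

```text
(300, 150) [0.629 0.029 0.091] [-0.056 -0.008]
(300, 200) [0.631 0.03  0.071] [-0.054 -0.007]
(300, 240) [0.63  0.03  0.059] [-0.054 -0.008]
(300, 265) [0.629 0.029 0.052] [-0.056 -0.009]
(340, 200) [0.637 0.024 0.069] [-0.048 -0.014]
(340, 250) [0.632 0.021 0.06 ] [-0.053 -0.017]
(340, 280) [0.631 0.02  0.049] [-0.054 -0.018]
(400, 200) [ 0.606 -0.011  0.116] [-0.08  -0.047]
(400, 240) [0.633 0.005 0.071] [-0.052 -0.033]
(380, 290) [0.631 0.008 0.053] [-0.054 -0.03 ]
desk [0.491 0.174 0.027]
desk [0.486 0.12  0.001]
desk [0.612 0.078 0.001]
desk [0.483 0.208 0.029]
```

```bash
python3 - <<'E'
from bench import r,optics
from h import *
from scipy.spatial.transform import Rotation as Ro
np.set_printoptions(precision=3,suppress=True)
o=r.get_obs(); c=optics.read_camera("wrist"); T=np.array(c["tool_from_camera"]); print(T, r.hold_point_z)
Z=c["z_map"]; v,u=np.mgrid[0:480,0:640]
P=np.stack([(u-c["cx"])/c["fx"]*Z,(v-c["cy"])/c["fy"]*Z,Z],-1)
P=P@T[:3,:3].T+T[:3,3]; W=P@Ro.from_euler("xyz",o["tcp_rot"]).as_matrix().T+o["ee_pos"]
for vv in range(20,480,65): print(vv,[tuple(np.round(W[vv,uu],3)) if Z[vv,uu]>0 else 0 for uu in range(60,640,130)])
cv2.imwrite("pics/w0.png",c["frame"][...,::-1])
E
```

```text
[[ 0.    -0.95  -0.311  0.081]
 [ 1.     0.    -0.     0.001]
 [ 0.    -0.311  0.95  -0.175]
 [ 0.     0.     0.     1.   ]] 0.0187
20 [(np.float64(0.533), np.float64(-0.079), np.float64(0.004)), (np.float64(0.531), np.float64(-0.031), np.float64(0.001)), (np.float64(0.53), np.float64(0.019), np.float64(0.004)), (np.float64(0.528), np.float64(0.069), np.float64(0.002)), (np.float64(0.527), np.float64(0.119), np.float64(0.002))]
85 [(np.float64(0.556), np.float64(-0.083), np.float64(0.003)), (np.float64(0.554), np.float64(-0.032), np.float64(0.002)), (np.float64(0.553), np.float64(0.02), np.float64(0.002)), (np.float64(0.552), np.float64(0.067), np.float64(0.02)), (np.float64(0.55), np.float64(0.125), np.float64(0.001))]
150 [(np.float64(0.581), np.float64(-0.087), np.float64(0.005)), (np.float64(0.58), np.float64(-0.034), np.float64(0.002)), (np.float64(0.579), np.float64(0.021), np.float64(0.001)), (np.float64(0.577), np.float64(0.076), np.float64(-0.0)), (np.float64(0.576), np.float64(0.131), np.float64(0.001))]
215 [(np.float64(0.609), np.float64(-0.091), np.float64(0.004)), (np.f
[... 735 characters left out ...]
), np.float64(0.048), np.float64(0.108)), (np.float64(0.669), np.float64(0.151), np.float64(0.001))]
410 [(np.float64(0.615), np.float64(-0.027), np.float64(0.119)), (np.float64(0.609), np.float64(-0.001), np.float64(0.126)), (np.float64(0.613), np.float64(0.021), np.float64(0.12)), (np.float64(0.607), np.float64(0.042), np.float64(0.126)), (np.float64(0.612), np.float64(0.069), np.float64(0.12))]
475 [(np.float64(0.757), np.float64(-0.116), np.float64(0.002)), (np.float64(0.621), np.float64(-0.001), np.float64(0.128)), (np.float64(0.754), np.float64(0.026), np.float64(0.001)), (np.float64(0.619), np.float64(0.043), np.float64(0.128)), (np.float64(0.751), np.float64(0.17), np.float64(-0.0))]
```

View pics/w0.png

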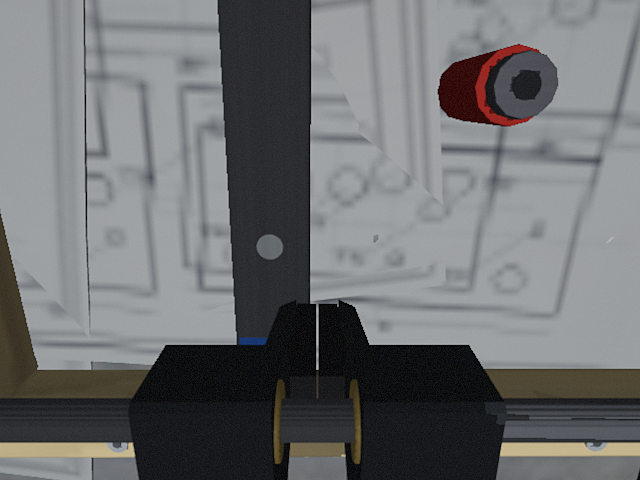

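```bash
python3 - <<'E'
from bench import r,optics
from h import *
from scipy.spatial.transform import Rotation as Ro
np.set_printoptions(precision=3,suppress=True)
o=r.get_obs(); c=optics.read_camera("wrist"); T=np.array(c["tool_from_camera"]); print(c["fx"],c["cx"],c["cy"])
Z=c["z_map"]; v,u=np.mgrid[0:480,0:640]
P=np.stack([(u-c["cx"])/c["fx"]*Z,(v-c["cy"])/c["fy"]*Z,Z],-1)
P=P@T[:3,:3].T+T[:3,3]
for vv in range(290,350,5): print(vv,[P[vv,uu] for uu in (270,285,300,312,325,340)])
h=optics.read_camera("scene"); Q=cloud(h); print("scene t",-h["R"].T@h["t"])
for y in range(180,330,9): print(y,[Q[int(190+y/9),int(290+x/9)] for x in (290,310,330)])
E
```

```text
429.23638891093105 316.89265652918607 242.13710239171817
290 [array([ 0.011, -0.018, -0.019]), array([ 0.011, -0.012, -0.02 ]), array([ 0.011, -0.006, -0.02 ]), array([-0.002, -0.002,  0.008]), array([-0.002,  0.004,  0.008]), array([-0.002,  0.011,  0.009])]
295 [array([ 0.009, -0.018, -0.02 ]), array([ 0.009, -0.012, -0.02 ]), array([ 0.009, -0.006, -0.021]), array([-0.005, -0.002,  0.01 ]), array([-0.005,  0.004,  0.01 ]), array([-0.005,  0.011,  0.009])]
300 [array([ 0.007, -0.018, -0.02 ]), array([ 0.006, -0.012, -0.02 ]), array([ 0.006, -0.006, -0.019]), array([-0.007, -0.002,  0.009]), array([-0.008,  0.004,  0.01 ]), array([-0.008,  0.011,  0.009])]
305 [array([ 0.004, -0.018, -0.02 ]), array([ 0.011, -0.011, -0.033]), array([ 0.01 , -0.006, -0.031]), array([ 0.009, -0.001, -0.03 ]), array([ 0.009,  0.004, -0.029]), array([ 0.011,  0.009, -0.033])]
310 [array([ 0.002, -0.018, -0.02 ]), array([ 0.01 , -0.011, -0.036]), array([ 0.009, -0.006, -0.033]), array([ 0.01 , -0.001, -0.034]), array([ 0.009,  0.004, -0.034]), array([ 0.011,  0.009, -0.036])]
315 [array([ 0.   , -0.018, 
[... 2335 characters left out ...]
51]), array([0.632, 0.023, 0.053])]
270 [array([0.629, 0.031, 0.047]), array([0.632, 0.028, 0.046]), array([0.631, 0.022, 0.051])]
279 [array([0.662, 0.052, 0.001]), array([0.632, 0.028, 0.043]), array([0.631, 0.022, 0.047])]
288 [array([0.658, 0.05 , 0.002]), array([0.631, 0.027, 0.041]), array([0.63 , 0.022, 0.045])]
297 [array([0.655, 0.047, 0.004]), array([0.657, 0.044, 0.004]), array([0.63 , 0.022, 0.042])]
306 [array([0.653, 0.047, 0.002]), array([0.657, 0.043, 0.001]), array([0.657, 0.038, 0.004])]
315 [array([0.651, 0.045, 0.002]), array([0.653, 0.041, 0.003]), array([0.657, 0.038, 0.   ])]
324 [array([0.647, 0.043, 0.003]), array([0.649, 0.038, 0.005]), array([0.653, 0.036, 0.002])]
```

```bash
python3 - <<'E'
from bench import r,optics
from h import *
np.set_printoptions(precision=3,suppress=True)
o=r.get_obs(); h=optics.read_camera("scene"); Q=cloud(h)
for x,y in [(600,310),(612,300),(612,280),(180,90),(210,130),(230,110),(600,200),(430,170)]:
    p=Q[int(190+y/9),int(290+x/9)]; print((x,y),p,p-o["ee_pos"])
# robot points: dark, above .045, near
f=h["frame"].max(-1)
d=Q-o["ee_pos"]; m=(f<70)&(abs(d[...,0])<.12)&(abs(d[...,1])<.12)&(d[...,2]<.2)&(Q[...,2]>.045)
for lo in np.arange(-.11,.11,.01):
    s=m&(d[...,1]>=lo)&(d[...,1]<lo+.01); 
    if s.sum()>5: print(round(lo,2),s.sum(),"minz rel",np.percentile(d[...,2][s],3))
E
```

```text
(600, 310) [ 0.607 -0.06   0.11 ] [-0.033 -0.08   0.099]
(612, 300) [ 0.607 -0.064  0.115] [-0.033 -0.084  0.104]
(612, 280) [ 0.609 -0.063  0.118] [-0.031 -0.083  0.107]
(180, 90) [0.604 0.044 0.121] [-0.037  0.024  0.11 ]
(210, 130) [0.607 0.039 0.11 ] [-0.034  0.019  0.099]
(230, 110) [0.607 0.034 0.118] [-0.034  0.014  0.108]
(600, 200) [ 0.607 -0.058  0.142] [-0.033 -0.077  0.131]
(430, 170) [ 0.613 -0.013  0.122] [-0.027 -0.033  0.112]
-0.1 121 minz rel 0.11837422192418112
-0.09 217 minz rel 0.09606616882372811
-0.08 166 minz rel 0.10871720463918713
-0.07 101 minz rel 0.10738298537937366
-0.06 82 minz rel 0.10867454237246033
-0.05 320 minz rel 0.10806037304894935
-0.04 363 minz rel 0.10440935976410659
-0.03 232 minz rel 0.1024197540999552
-0.02 265 minz rel 0.04077796882976502
-0.01 179 minz rel 0.039171446593162317
-0.0 259 minz rel 0.04012997064931734
0.01 167 minz rel 0.059520244789949286
0.02 106 minz rel 0.10200796436618421
0.03 36 minz rel 0.10880981462300386
0.04 49 minz rel 0.04112999052339492
0.05 81 minz rel 0.03583528897769212
0.06 171 minz rel 0.10465532713833264
0.07 206 minz rel 0.09704941271590212
0.08 135 minz rel 0.10308384237043886
0.09 24 minz rel 0.12844697006501438
```

The depth from both the scene and wrist cameras shows the visible fingertips ending about 30 mm above the reported TCP. The finger therefore passed 11 mm over the tube without touching it. I'll go back and lower with that offset, watching the force.

Request:
step_arm(
  commands=[
    [0,-0.01,0,0,0,0,-1],
    [0,-0.02,0,0,0,0,-1],
    [0,-0.02,0,0,0,0,-1],
    [0,-0.015,0,0,0,0,-1],
    [0,-0.005,0,0,0,0,-1],
    [0,0,0,0,0,0,-1],
    [0,0,0.005,0,0,0,-1],
    [0,0,0.005,0,0,0,-1],
    [0,0,0.005,0,0,0,-1],
    [0,0,0,0,0,0,-1],
  ],
)

```text
time_s: 7.62
ee_pos: [0.642, -0.0495, -0.005]
tcp_rot: [3.141, -0.001, -3.114]
force: [-0.6, 0.2, 1.2]
finger_gap: 0.0002
```

Request:
step_arm(
  commands=[
    [0,0,0.004,0,0,0,-1],
    [0,0,0.003,0,0,0,-1],
    [0,0,0.003,0,0,0,-1],
    [0,0,0,0,0,0,-1],
  ],
)

```text
time_s: 8.12
ee_pos: [0.6423, -0.0497, -0.0146]
tcp_rot: [3.142, -0.0, -3.114]
force: [-0.5, 0.9, -0.1]
finger_gap: 0.0002
```

```bash
python3 look.py c
```

```text
8.125 [ 0.6422509  -0.04973139 -0.0145609 ] bay [-0.04477717 -0.08753609] F [-0.52455145  0.93240932 -0.13497083]
```

View pics/c_s.png

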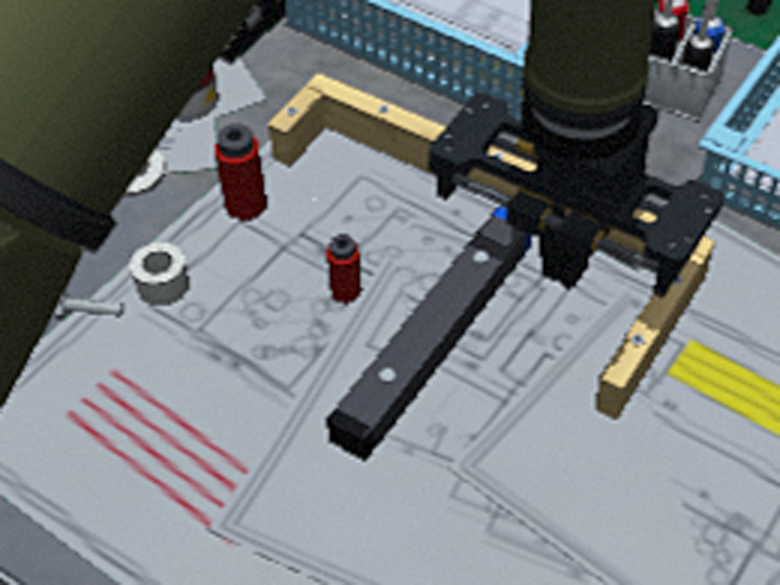

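Request:
step_arm(
  commands=[
    [0,0.005,0.001,0,0,0,-1],
    [0,0.005,0.001,0,0,0,-1],
    [0,0.005,0,0,0,0,-1],
    [0,0.005,0,0,0,0,-1],
    [0,0.005,0,0,0,0,-1],
    [0,0.005,0,0,0,0,-1],
    [0,0.005,0,0,0,0,-1],
    [0,0.005,0,0,0,0,-1],
    [0,0.005,0,0,0,0,-1],
    [0,0.005,0,0,0,0,-1],
    [0,0.005,0,0,0,0,-1],
    [0,0.005,0,0,0,0,-1],
    [0,0.005,0,0,0,0,-1],
  ],
)

```text
time_s: 9.8
ee_pos: [0.6405, 0.0155, -0.0163]
tcp_rot: [-3.142, -0.0, -3.114]
force: [0.6, -1.0, -0.3]
finger_gap: 0.0006
```

```bash
python3 look.py d
```

```text
9.8 [ 0.64051723  0.01553205 -0.01633465] bay [-0.0445655  -0.02224998] F [ 0.61658153 -0.99124815 -0.32116571]
```

View pics/d_s.png

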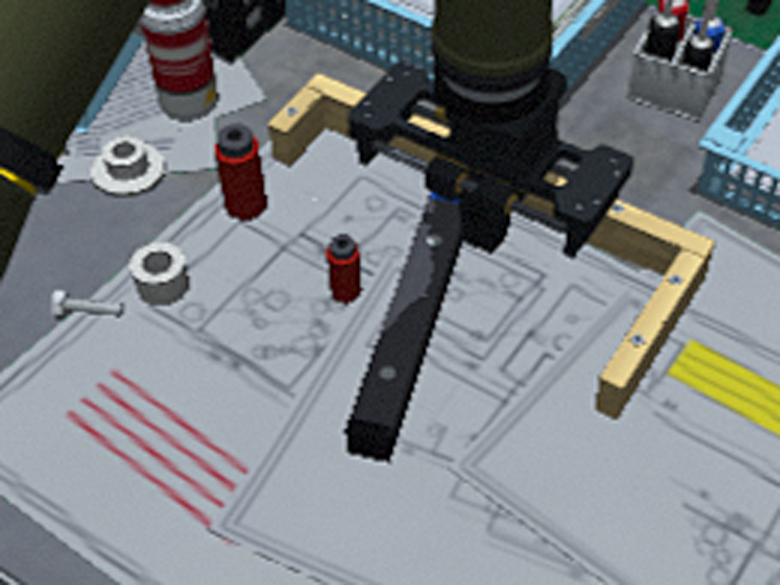

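Request:
step_arm(
  commands=[
    [0.001,0.005,0,0,0,0,-1],
    [0.001,0.005,0,0,0,0,-1],
    [0.001,0.005,0,0,0,0,-1],
    [0.001,0.005,0,0,0,0,-1],
    [0.001,0.005,0,0,0,0,-1],
    [0.001,0.005,0,0,0,0,-1],
    [0.001,0.005,0,0,0,0,-1],
    [0.001,0.005,0,0,0,0,-1],
  ],
)

```text
time_s: 10.85
ee_pos: [0.6314, 0.0552, -0.0163]
tcp_rot: [-3.141, -0.0, -3.114]
force: [-0.5, -1.5, 0.0]
finger_gap: 0.0002
```

```bash
python3 look.py e t
```

```text
10.85 [ 0.63136028  0.05523894 -0.01632123] bay [-0.0525353   0.01771212] F [-0.46862433 -1.47111585  0.01344247]
```

View pics/e_s.png

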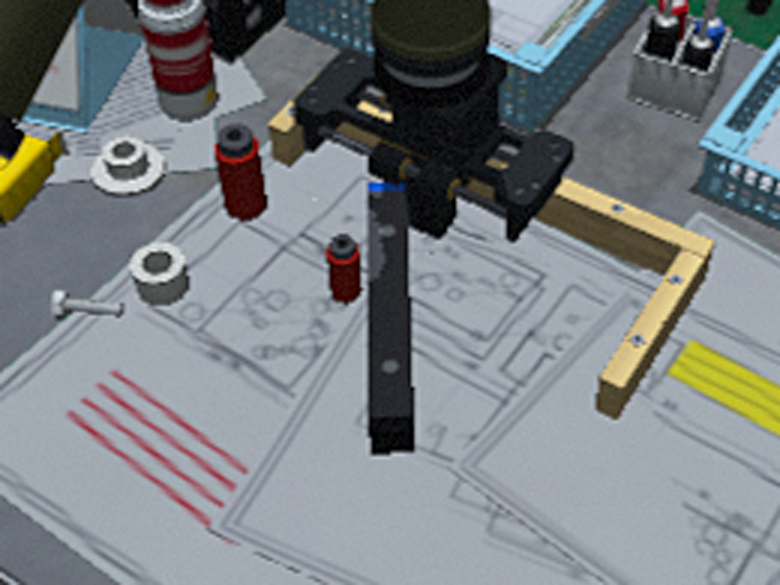

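View pics/e_t.png

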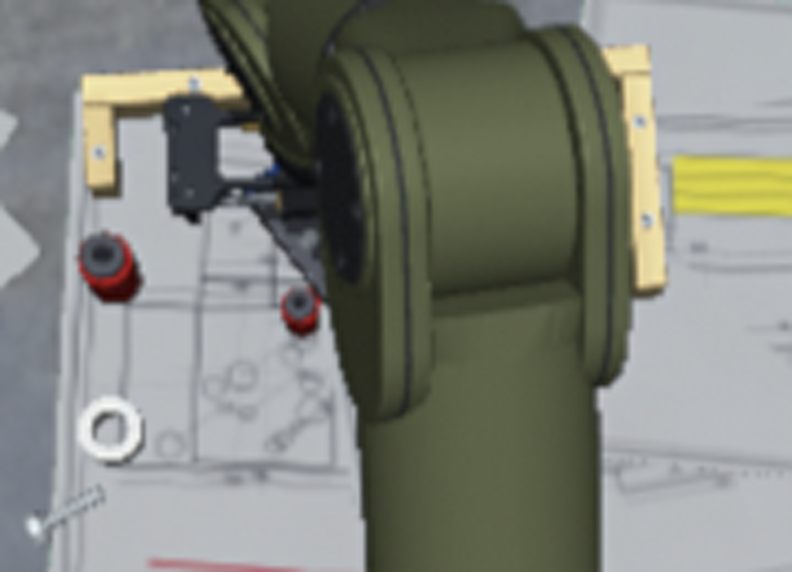

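```bash
cat > tube.py <<'E'
# usage: pts of top face corners in scene crop: bL bR kL kR
import sys
from bench import optics
from h import *
def tube(*a):
    c=optics.read_camera("scene")
    p=[bay(ray(c,170+x/3-.33,150+y/3-.33,.03)) for x,y in zip(a[::2],a[1::2])]
    b=(p[0]+p[1])/2;k=(p[2]+p[3])/2; d=b-k; L=np.hypot(*d); d/=L
    q=np.array([-.1306,.0434]); n=np.array([-d[1],d[0]])
    print("blue",b,"black",k,"L",L,"ang",np.degrees(np.arctan2(d[1],d[0])),"post gap",(q-k)@n-.027,"along from black",(q-k)@d)
tube(*map(float,sys.argv[1:]))
E
python3 tube.py 369 185 407 183 370 415 413 413
```

```text
blue [-0.04551108  0.05936891] black [-0.21637114 -0.05293108] L 0.20446136792599193 ang 33.31543823006255 post gap 0.00639034789431615 along from black 0.12458511439328503
```

Request:
step_arm(
  commands=[
    [0,-0.01,0,0,0,0,-1],
    [0,-0.01,0,0,0,0,-1],
    [0,0,-0.03,0,0,0,-1],
    [0,0,-0.04,0,0,0,-1],
    [0.02,-0.01,-0.02,0,0,0,-1],
    [0.03,-0.01,0,0,0,0,-1],
    [0.03,-0.01,0,0,0,0,-1],
    [0.03,-0.01,0,0,0,0,-1],
    [0.03,-0.01,0,0,0,0,-1],
    [0.03,-0.01,0,0,0,0,-1],
    [0.024,-0.01,0,0,0,0,-1],
    [0,0,0,0,0,-0.145,-1],
    [0,0,0,0,0,-0.145,-1],
    [0,0,0,0,0,-0.145,-1],
    [0,0,0,0,0,-0.145,-1],
    [0,0,0,0,0,0,-1],
  ],
)

```text
time_s: 13.0
ee_pos: [0.4402, -0.041, 0.0738]
tcp_rot: [-3.142, 0.0, -2.537]
force: [0.9, -0.6, 0.5]
finger_gap: 0.0002
```

```bash
python3 look.py f
```

```text
13.0 [ 0.44023718 -0.04099013  0.07377269] bay [-0.24644075 -0.0727796 ] F [ 0.94229547 -0.56917249  0.45225357]
```

View pics/f_s.png

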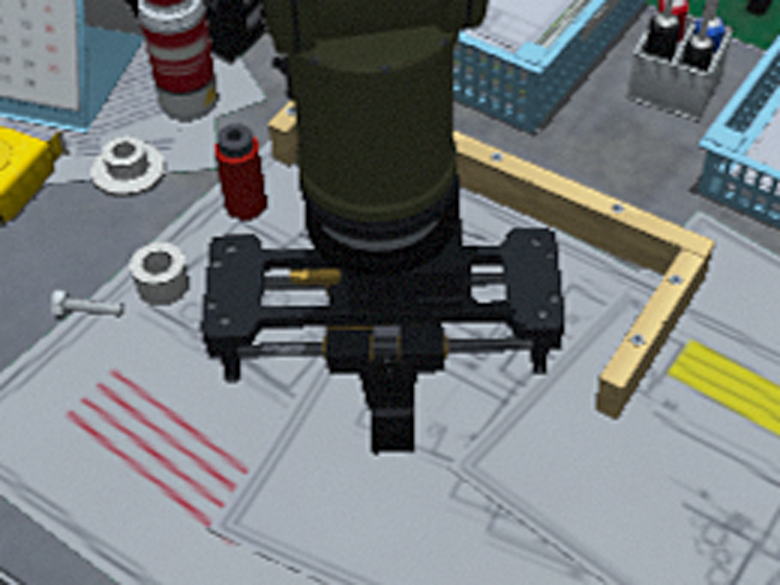

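Request:
step_arm(
  commands=[
    [0.005,0,0.02,0,0,0,-1],
    [0,0,0.03,0,0,0,-1],
    [0,0,0.02,0,0,0,-1],
    [0,0,0.01,0,0,0,-1],
    [0,0,0.005,0,0,0,-1],
    [0,0,0.005,0,0,0,-1],
    [0,0,0,0,0,0,-1],
  ],
)

```text
time_s: 13.92
ee_pos: [0.437, -0.0444, -0.0068]
tcp_rot: [3.142, -0.003, -2.537]
force: [-0.3, -0.4, -0.6]
finger_gap: 0.0005
```

```bash
python3 look.py g
```

```text
13.925 [ 0.43703091 -0.04443779 -0.00675402] bay [-0.24974832 -0.0761302 ] F [-0.29322423 -0.37244555 -0.56406413]
```

View pics/g_s.png

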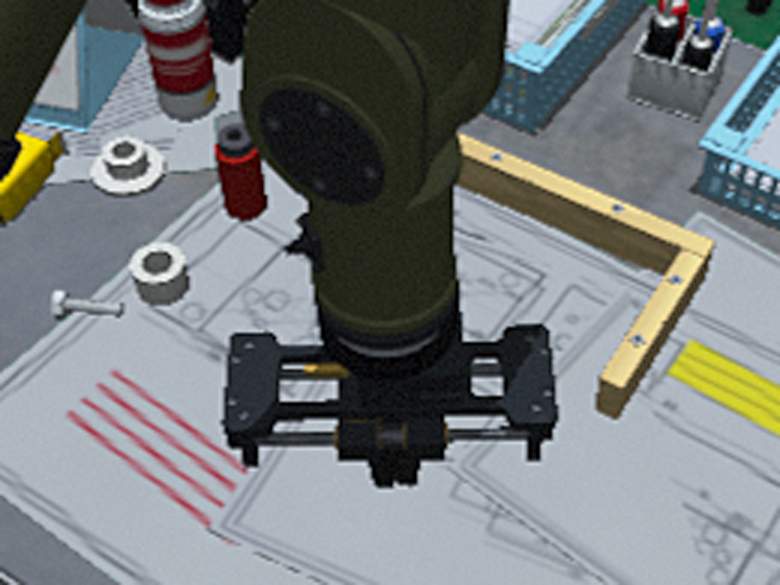

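Request:
step_arm(
  commands=[
    [0,0,0,0,0,0,-1],
    [0,0,0.004,0,0,0,-1],
    [0,0,0,0,0,0,-1],
  ],
)

```text
time_s: 14.35
ee_pos: [0.437, -0.0441, -0.0108]
tcp_rot: [-3.142, -0.003, -2.535]
force: [0.0, -0.3, 0.2]
finger_gap: 0.0004
```

Request:
step_arm(
  commands=[
    [-0.005,0,0.002,0,0,0,-1],
    [-0.005,0,0.002,0,0,0,-1],
    [-0.005,0,0.001,0,0,0,-1],
    [-0.005,0,0,0,0,0,-1],
    [-0.005,0,0,0,0,0,-1],
    [-0.005,0,0,0,0,0,-1],
    [-0.005,0,0,0,0,0,-1],
  ],
)

```text
time_s: 15.22
ee_pos: [0.4641, -0.0255, -0.0158]
tcp_rot: [-3.14, -0.008, -2.535]
force: [-3.7, -2.2, 1.1]
finger_gap: 0.0004
```

```bash
python3 look.py i t
```

```text
15.225 [ 0.46406054 -0.02545507 -0.01580141] bay [-0.22216509 -0.05796126] F [-3.66368037 -2.15099778  1.14188268]
```

View pics/i_s.png

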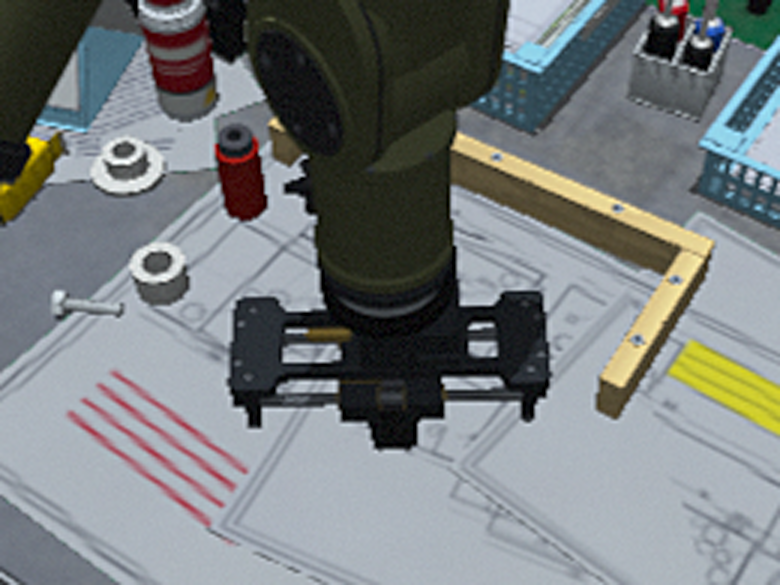

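View pics/i_t.png

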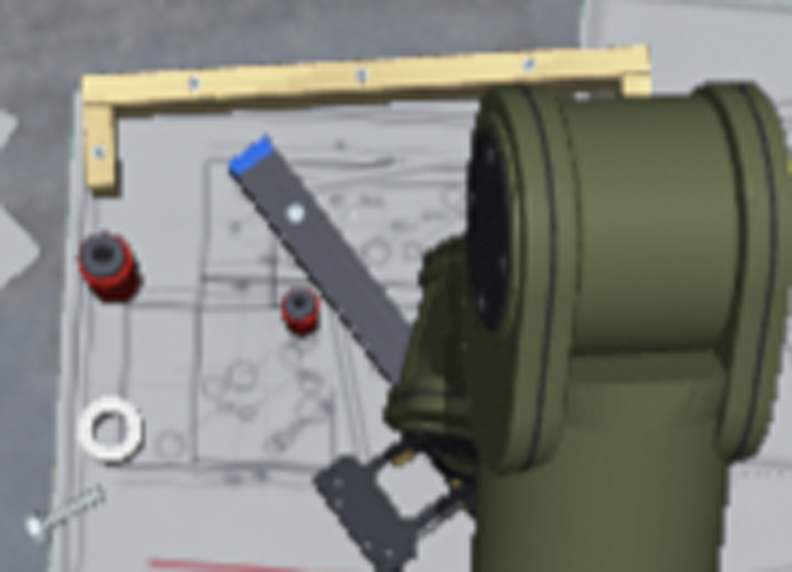

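```bash
cat > tt.py <<'E'
# top-crop points at z=.03 -> bay
import sys
from bench import optics
from h import *
c=optics.read_camera("top"); a=list(map(float,sys.argv[1:])); q=np.array([-.1306,.0434])
P=[bay(ray(c,230+x/4.4-.4,170+y/4.4-.4,.03)) for x,y in zip(a[::2],a[1::2])]
for p in P: print(p)
b=(P[0]+P[1])/2; e=P[0]-P[2]; e/=np.hypot(*e); n=np.array([-e[1],e[0]])
print("blue",b,"black",b-.22*e,"ang",np.degrees(np.arctan2(e[1],e[0])),"width",(P[0]-P[1])@n,"post gap",(q-b)@n-.027)
E
python3 tt.py 230 166 269 138 385 375
```

```text
[-0.04050335  0.0821593 ]
[-0.02449782  0.05806027]
[-0.17241612 -0.00368593]
blue [-0.03250059  0.07010979] black [-0.21689305 -0.0498878 ] ang 33.05498069427471 width 0.028928652361435946 post gap 0.004120952734426
```

Request:
step_arm(
  commands=[
    [-0.005,0,0,0,0,0,-1],
    [-0.005,0,0,0,0,0,-1],
    [-0.005,0,0,0,0,0,-1],
    [-0.005,0,0,0,0,0,-1],
    [-0.005,0,0,0,0,0,-1],
    [-0.005,0,0,0,0,0,-1],
  ],
)

```text
time_s: 16.12
ee_pos: [0.4859, -0.0104, -0.0157]
tcp_rot: [-3.14, -0.014, -2.536]
force: [-13.6, -6.5, 14.1]
finger_gap: 0.0004
```

```bash
python3 look.py j t
```

```text
16.125 [ 0.4859193  -0.01043508 -0.01574881] bay [-0.1998685  -0.04359924] F [-13.62715843  -6.54852303  14.0964847 ]
```

View pics/j_t.png

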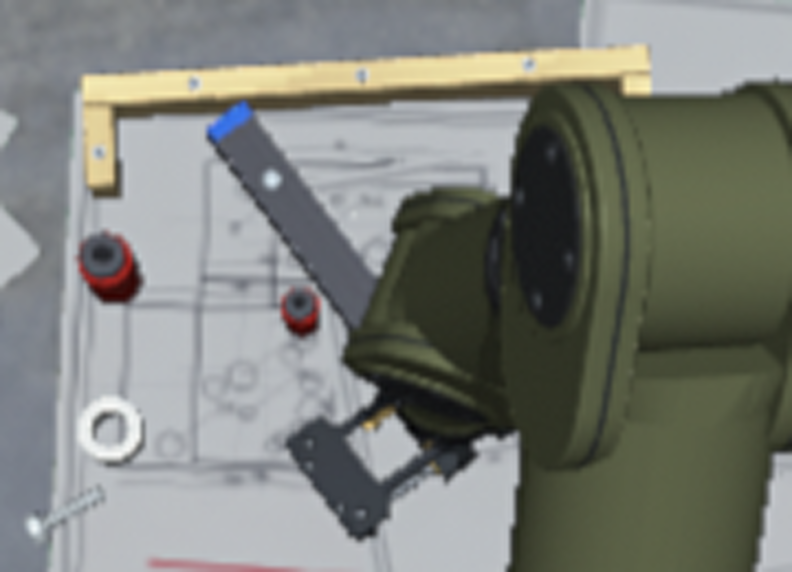

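Request:
step_arm(
  commands=[
    [0.008,0,0,0,0,0,-1],
    [0.01,0,-0.002,0,0,0,-1],
    [0,0.015,0,0,0,0,-1],
    [0,0.015,0,0,0,0,-1],
    [0,0.012,0,0,0,0,-1],
    [-0.015,0,0,0,0,0,-1],
    [-0.015,0,0,0,0,0,-1],
    [-0.015,0,0,0,0,0,-1],
    [-0.005,0,0,0,0,0,-1],
    [0,0,0,0,0,0,-1],
  ],
)

```text
time_s: 17.48
ee_pos: [0.4928, 0.0455, -0.0139]
tcp_rot: [-3.141, -0.003, -2.534]
force: [-0.0, -0.1, -0.0]
finger_gap: 0.0007
```

```bash
python3 look.py k t; python3 tt.py 208 136 250 104 350 327
```

```text
17.475 [ 0.49282154  0.04553126 -0.01385786] bay [-0.19130178  0.01213659] F [-0.03495434 -0.1204991  -0.01351343]
[-0.0212189   0.09456538]
[-0.00274353  0.06852545]
[-0.14252004  0.01542929]
blue [-0.01198122  0.08154541] black [-0.19623703 -0.03866189] ang 33.120171820885446 width 0.03190400874473303 post gap 0.005865138666757325
```

View pics/k_t.png

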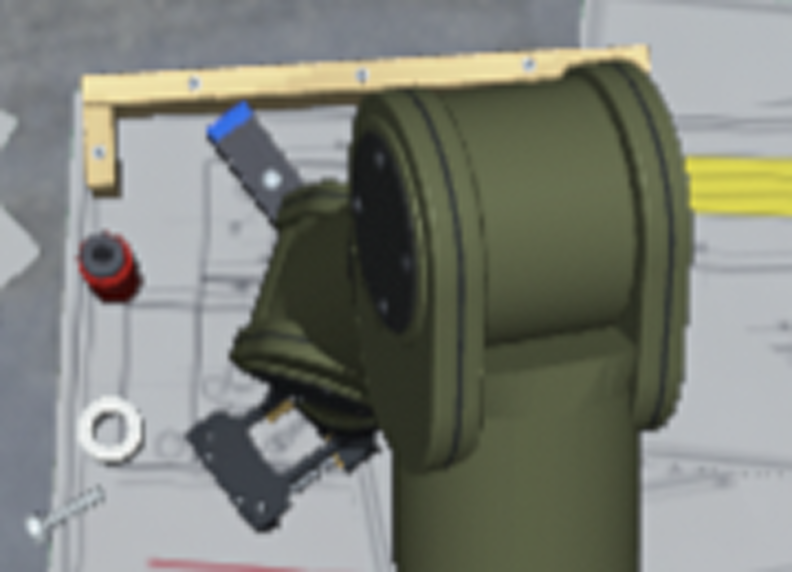

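View pics/k_s.png

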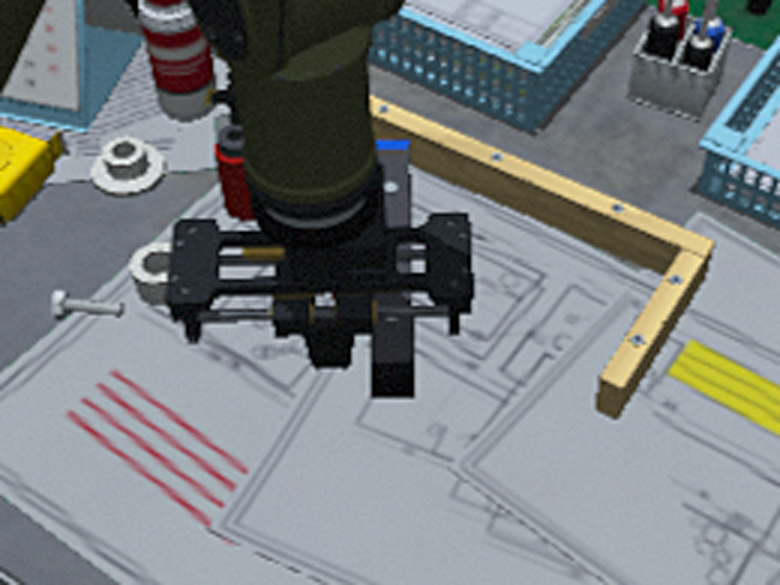

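Request:
step_arm(
  commands=[
    [0,-0.005,0.002,0,0,0,-1],
    [0,-0.005,0,0,0,0,-1],
    [0,-0.005,0,0,0,0,-1],
    [0,-0.005,0,0,0,-0.03,-1],
    [0,-0.005,0,0,0,-0.03,-1],
    [0,-0.005,0,0,0,-0.03,-1],
    [0,-0.005,0,0,0,-0.03,-1],
    [0,-0.005,0,0,0,-0.03,-1],
    [0,-0.005,0,0,0,-0.03,-1],
  ],
)

```text
time_s: 18.75
ee_pos: [0.5186, 0.0089, -0.0161]
tcp_rot: [3.14, -0.006, -2.354]
force: [-2.0, 0.1, 1.4]
finger_gap: 0.0007
```

```bash
python3 look.py l t
```

```text
18.75 [ 0.51862129  0.00892413 -0.0161408 ] bay [-0.16660421 -0.025223  ] F [-2.04586196  0.10620052  1.35085494]
```

View pics/l_t.png

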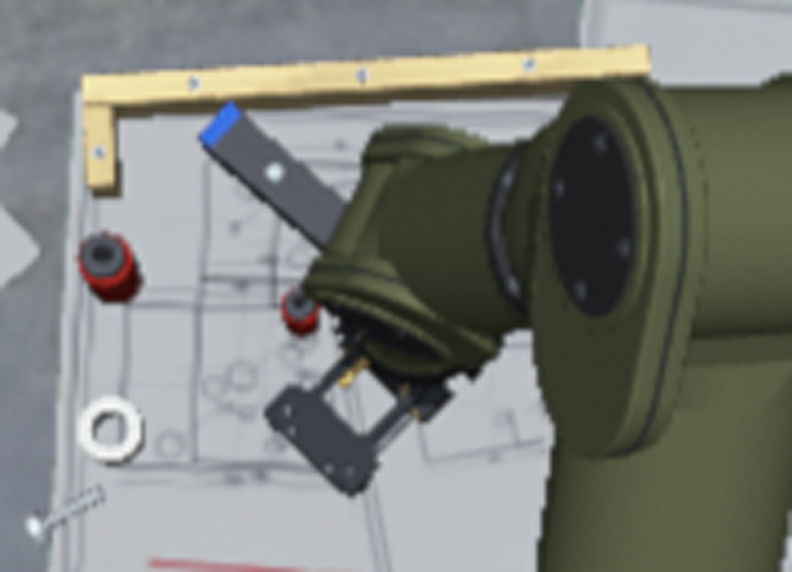

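View pics/l_s.png

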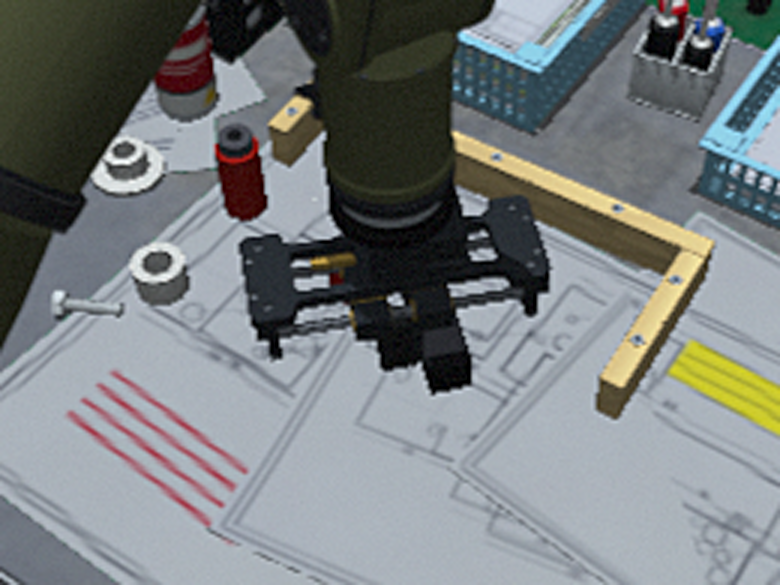

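Request:
step_arm(
  commands=[
    [0,-0.005,0,0,0,-0.03,-1],
    [0,-0.005,0,0,0,-0.03,-1],
    [0,-0.005,0,0,0,-0.03,-1],
    [0,-0.005,0,0,0,-0.03,-1],
  ],
)

```text
time_s: 19.35
ee_pos: [0.5344, -0.0037, -0.016]
tcp_rot: [3.141, -0.004, -2.234]
force: [-2.0, 0.7, 0.9]
finger_gap: -0.0
```

```bash
python3 look.py m t
```

```text
19.35 [ 0.53436239 -0.00370352 -0.01601111] bay [-0.15124635 -0.03831406] F [-2.0081313   0.72017598  0.9292843 ]
```

View pics/m_t.png

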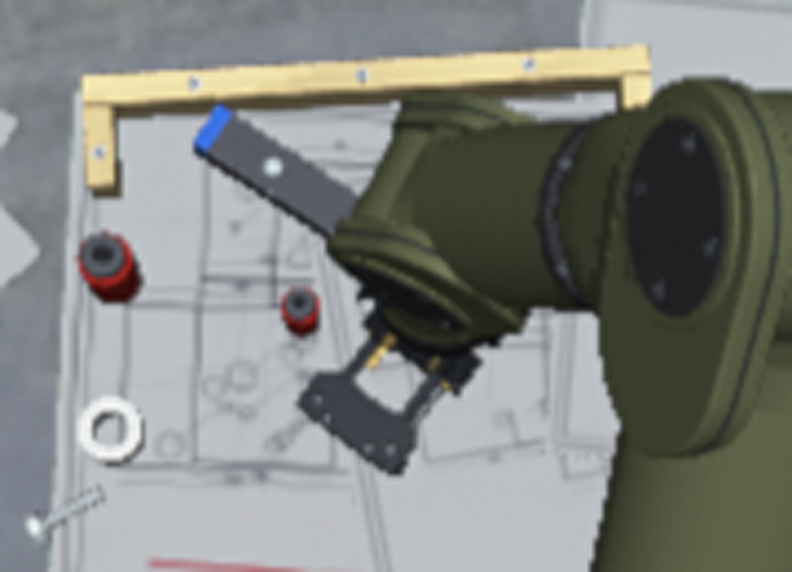

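View pics/m_s.png

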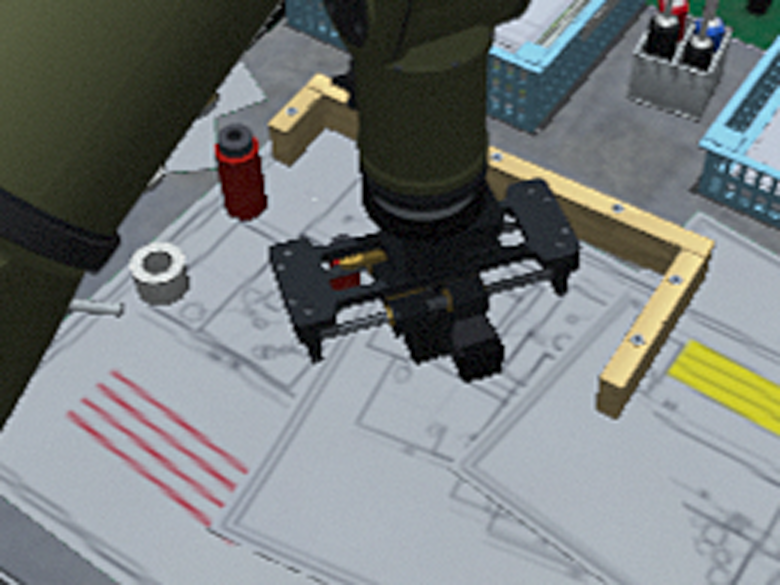

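```bash
python3 tt.py 194 153 221 108 330 240
```

```text
[-0.03127427  0.10337071]
[-0.00426169  0.08605377]
[-0.08919816  0.02462137]
blue [-0.01776798  0.09471224] black [-0.14812304 -0.08250954] ang 53.66374944831537 width 0.03202076322928769 post gap 0.03348855135720949
```

Request:
step_arm(
  commands=[
    [0,-0.005,0,0,0,-0.045,-1],
    [0,-0.005,0,0,0,-0.045,-1],
    [0,-0.005,0,0,0,-0.045,-1],
    [0,-0.005,0,0,0,-0.045,-1],
    [0,-0.005,0,0,0,-0.045,-1],
    [0,-0.005,0,0,0,-0.045,-1],
    [0,-0.005,0,0,0,-0.045,-1],
  ],
)

```text
time_s: 20.38
ee_pos: [0.5637, -0.0216, -0.016]
tcp_rot: [3.139, -0.005, -1.919]
force: [-2.7, -0.9, 2.1]
finger_gap: 0.0003
```

```bash
python3 look.py n t; python3 -c "
from bench import r; print(r.get_obs()['qpos'])"
```

```text
20.375 [ 0.56371652 -0.02160453 -0.0160158 ] bay [-0.12243863 -0.05708174] F [-2.73736799 -0.91975239  2.09969958]
[ 0.30073728  1.03477468 -0.60861456  1.86041852  1.03931218  0.61038679
  1.80029438]
```

View pics/n_t.png

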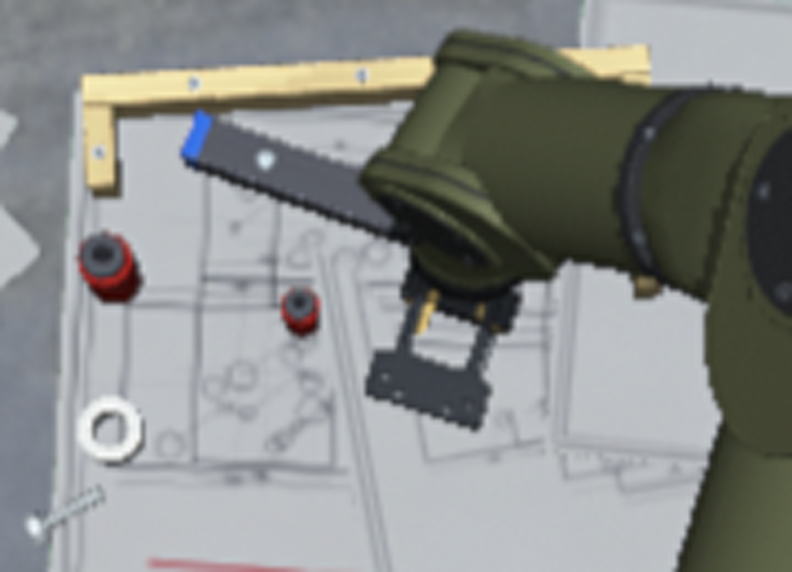

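View pics/n_s.png

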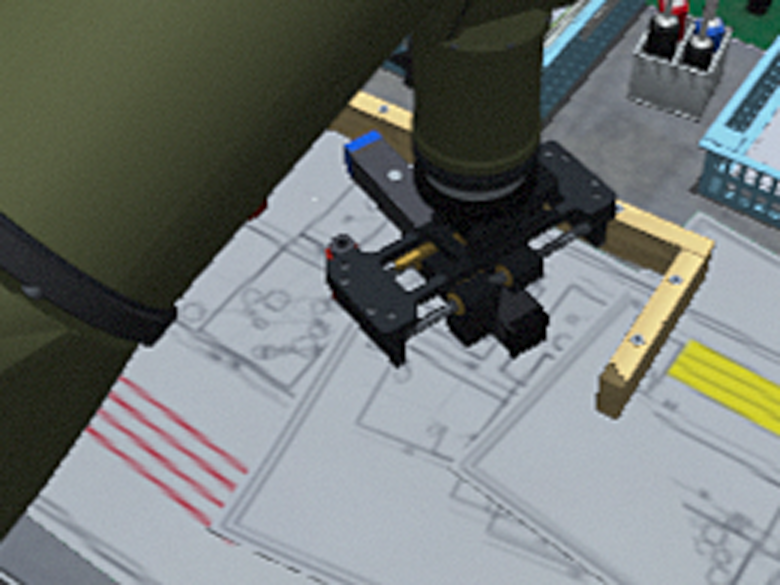

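Request:
step_arm(
  commands=[
    [0,-0.005,0,0,0,-0.045,-1],
    [0,-0.005,0,0,0,-0.045,-1],
    [0,-0.005,0,0,0,-0.045,-1],
    [0,-0.005,0,0,0,-0.045,-1],
    [0,-0.005,0,0,0,-0.045,-1],
    [0,-0.005,0,0,0,-0.045,-1],
  ],
)

```text
time_s: 21.22
ee_pos: [0.5931, -0.029, -0.0161]
tcp_rot: [3.138, -0.005, -1.65]
force: [-3.0, -1.2, 1.4]
finger_gap: 0.0007
```

```bash
python3 look.py o t
```

```text
21.225 [ 0.59314069 -0.02895777 -0.01611788] bay [-0.09324661 -0.06530842] F [-3.02685787 -1.24424511  1.42470252]
```

View pics/o_t.png

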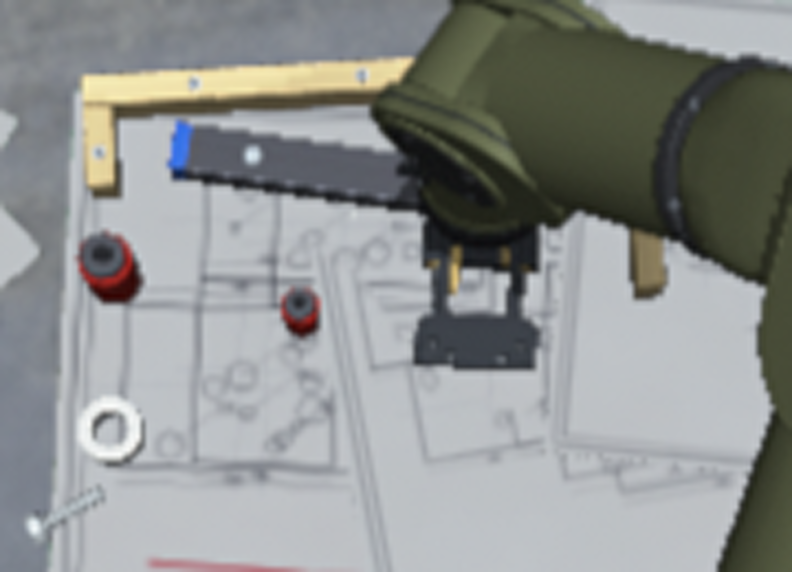

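View pics/o_s.png

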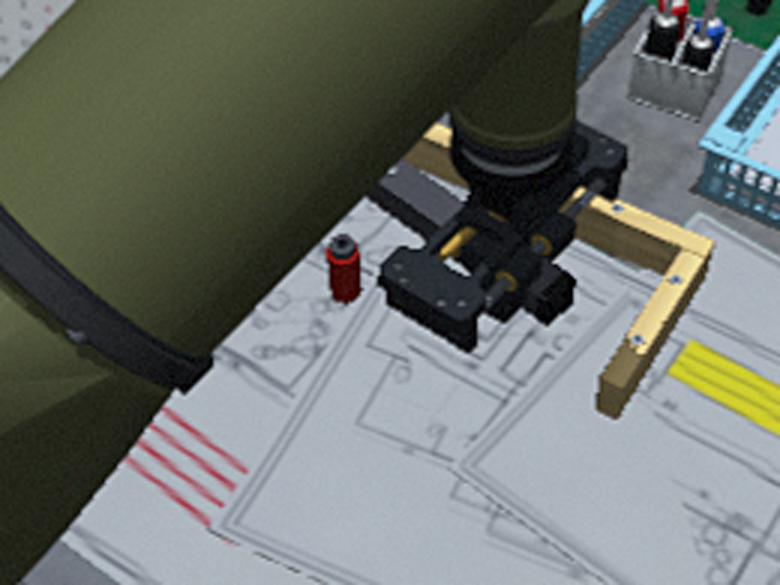

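```bash
python3 tt.py 170 174 181 124 415 210
```

```text
[-0.04343548  0.11822347]
[-0.01287014  0.11046374]
[-0.07369448 -0.02692997]
blue [-0.02815281  0.1143436 ] black [-0.07304933 -0.10102655] ang 78.2246381983964 width 0.031505663440616984 post gap 0.058813389087196424
```

Request:
step_arm(
  commands=[
    [0,-0.005,0,0,0,-0.035,-1],
    [0,-0.005,0,0,0,-0.035,-1],
    [0,-0.005,0,0,0,-0.035,-1],
    [0,-0.005,0,0,0,0,-1],
    [0,-0.005,0,0,0,0,-1],
    [0,-0.004,0,0,0,0,-1],
  ],
)

```text
time_s: 22.12
ee_pos: [0.6234, -0.0283, -0.0161]
tcp_rot: [3.14, -0.002, -1.545]
force: [-1.9, -1.2, -0.6]
finger_gap: 0.0009
```

```bash
python3 look.py p t
```

```text
22.125 [ 0.62344233 -0.0282772  -0.0160889 ] bay [-0.06293815 -0.06553101] F [-1.92809715 -1.24163212 -0.55318698]
```

View pics/p_t.png

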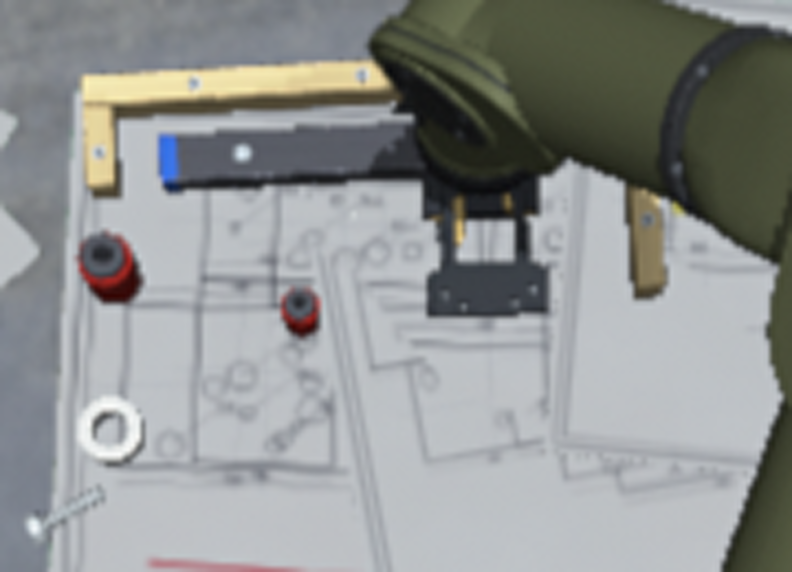

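Request:
step_arm(
  commands=[
    [0,0.01,0,0,0,0,-1],
    [0,0.01,0,0,0,0,-1],
    [-0.02,0,0,0,0,0.157,-1],
    [0,0,0,0,0,0.157,-1],
    [0,0,0,0,0,0.157,-1],
    [0,0,0,0,0,0.157,-1],
    [0,0,0,0,0,0.157,-1],
    [0,0,0,0,0,0.157,-1],
    [0,0,0,0,0,0.157,-1],
    [0,0,0,0,0,0.157,-1],
    [0,0,0,0,0,0.157,-1],
    [0,0,0,0,0,0.157,-1],
    [0,0.02,0,0,0,0,-1],
    [0,0.02,0,0,0,0,-1],
    [0,0.012,0,0,0,0,-1],
    [0,0,0,0,0,0,-1],
  ],
)

```text
time_s: 24.22
ee_pos: [0.6009, 0.0454, -0.0161]
tcp_rot: [-3.14, -0.002, -3.111]
force: [-0.9, -0.0, -0.4]
finger_gap: 0.0003
```

```bash
python3 look.py q t
```

```text
24.225 [ 0.60089017  0.04542943 -0.01609126] bay [-0.08328416  0.00881485] F [-0.88789883 -0.0066989  -0.36708282]
```

View pics/q_t.png

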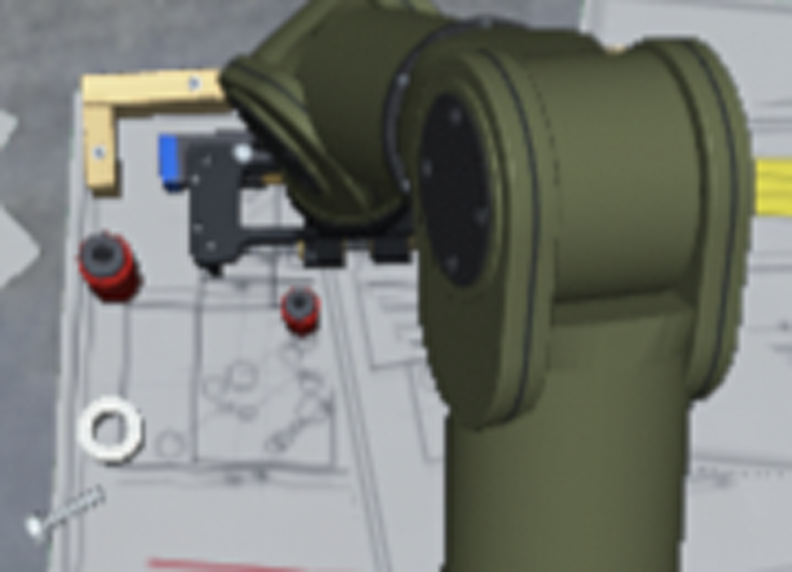

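View pics/q_s.png

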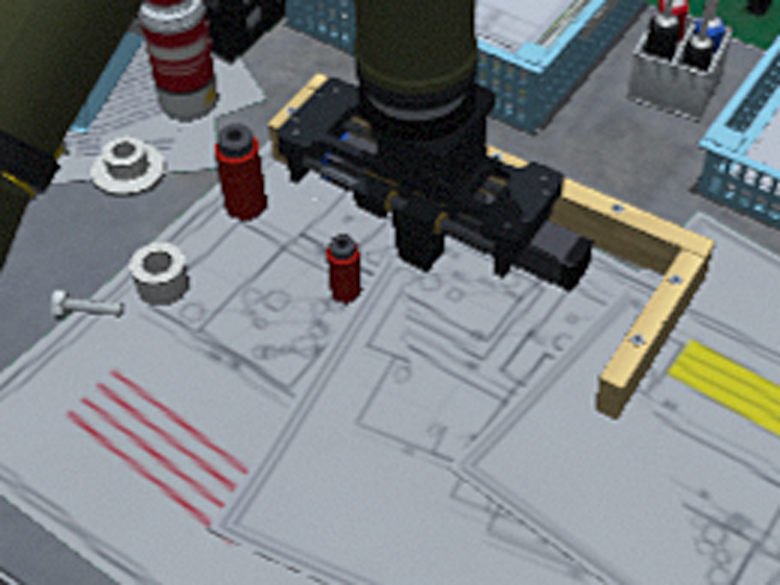

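Request:
step_arm(
  commands=[
    [-0.005,0,0,0,0,0,-1],
    [-0.005,0,0,0,0,0,-1],
    [-0.005,0,0,0,0,0,-1],
    [-0.005,0,0,0,0,0,-1],
    [-0.005,0,0,0,0,0,-1],
    [-0.005,0,0,0,0,0,-1],
    [-0.005,0,0,0,0,0,-1],
    [-0.003,0,0,0,0,0,-1],
    [0,0,0,0,0,0,-1],
  ],
)

```text
time_s: 25.45
ee_pos: [0.6371, 0.0439, -0.0165]
tcp_rot: [-3.138, -0.006, -3.114]
force: [-6.2, 0.3, 3.6]
finger_gap: 0.0005
```

```bash
python3 look.py r t
```

```text
25.45 [ 0.63707676  0.04394197 -0.01649055] bay [-0.04715796  0.00624984] F [-6.18090727  0.33605373  3.5927638 ]
```

View pics/r_t.png

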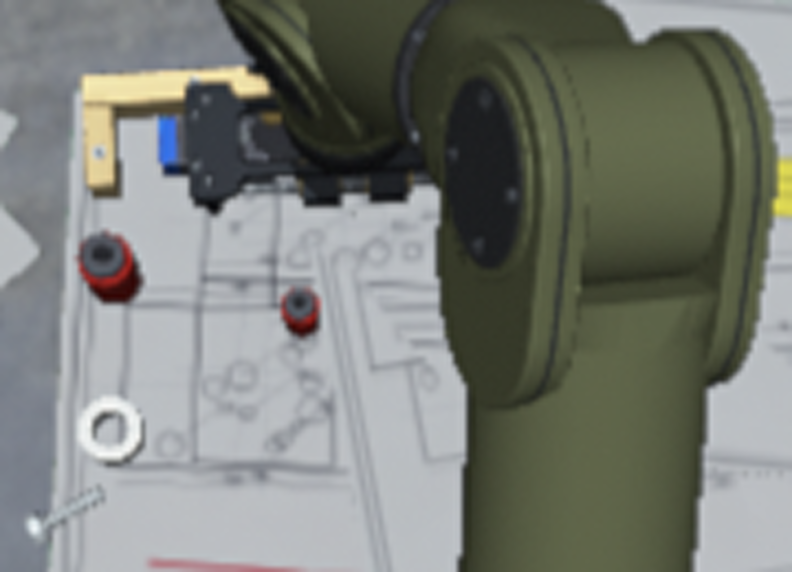

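View pics/r_s.png

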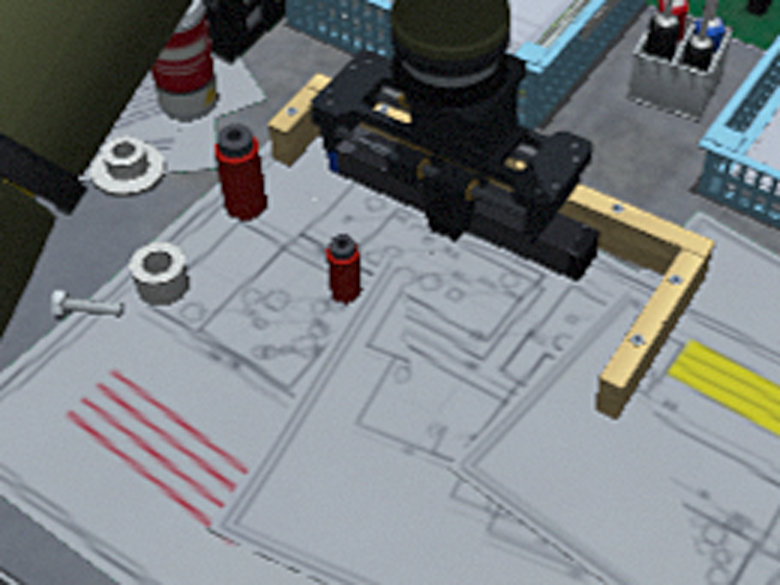

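Request:
step_arm(
  commands=[
    [-0.002,0,0,0,0,0,-1],
    [-0.002,0,0,0,0,0,-1],
    [-0.002,0,0,0,0,0,-1],
    [0,0,0,0,0,0,-1],
  ],
)

```text
time_s: 26.05
ee_pos: [0.6435, 0.0441, -0.0165]
tcp_rot: [-3.139, -0.005, -3.114]
force: [-5.8, -0.5, 2.9]
finger_gap: 0.0004
```

Request:
step_arm(
  commands=[
    [-0.002,0,0,0,0,0,-1],
    [-0.002,0,0,0,0,0,-1],
    [0,0,0,0,0,0,-1],
  ],
)

```text
time_s: 26.42
ee_pos: [0.6443, 0.0441, -0.0165]
tcp_rot: [-3.137, -0.011, -3.114]
force: [-12.6, -0.1, 10.1]
finger_gap: 0.0005
```

Request:
step_arm(
  commands=[
    [0.005,0,0,0,0,0,-1],
    [0.01,0,0,0,0,0,-1],
    [0.02,0,0,0,0,0,-1],
    [0,0,-0.04,0,0,0,-1],
    [0,0,-0.05,0,0,0,-1],
    [0.03,-0.03,-0.05,0,0,0,-1],
    [0.05,-0.04,-0.05,0,0,0,-1],
    [0.05,-0.04,0,0,0,0,-1],
    [0.05,-0.04,0,0,0,0,-1],
    [0,-0.05,0,0,0,0,-1],
    [0,-0.05,0,0,0,0,-1],
    [0,-0.05,0,0,0,0,-1],
    [0,-0.03,0,0,0,0,-1],
    [0,0,0,0,0,0,-1],
  ],
)

```text
time_s: 28.18
ee_pos: [0.4582, -0.281, 0.1608]
tcp_rot: [-3.138, -0.001, -3.12]
force: [0.5, 0.7, -1.2]
finger_gap: 0.0004
```

```bash
python3 look.py s t
```

```text
28.175 [ 0.45815994 -0.28103505  0.16084162] bay [-0.23567822 -0.31325196] F [ 0.52758418  0.70985748 -1.24212268]
```

View pics/s_t.png

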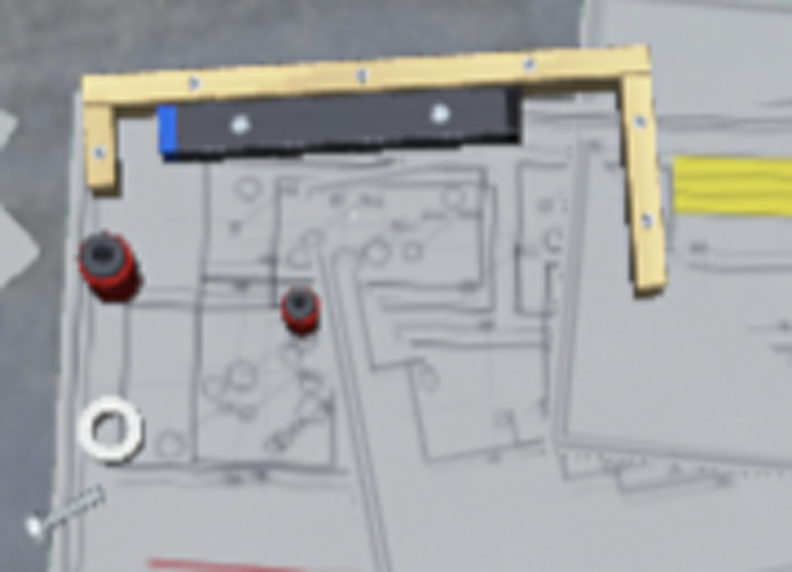

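View pics/s_s.png

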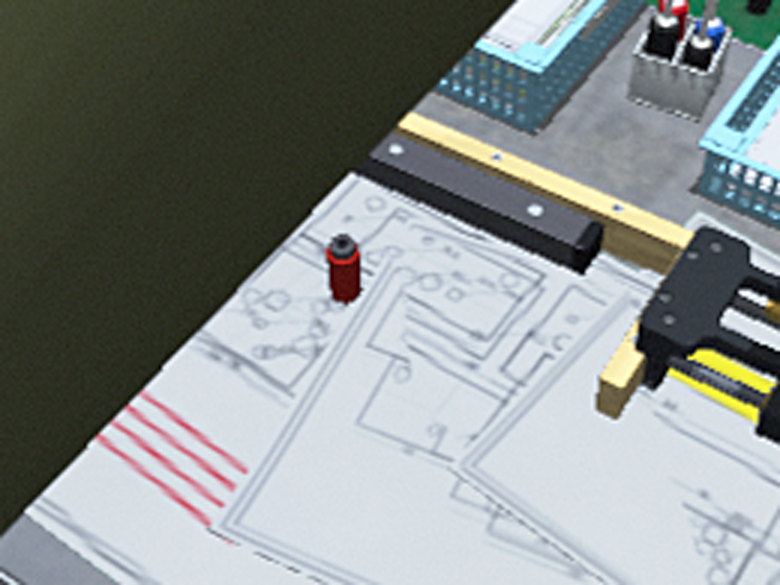

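```bash
python3 - <<'E'
from bench import r,optics
from h import *
c=optics.read_camera("top"); crop(c,"t_t.png",260,178,100,34,7.9)
cv2.imwrite("pics/t_full.png",c["frame"][...,::-1])
f=c["frame"].astype(int)
# front top edge / back edge of tube along columns
for u in (272,290,310,325,343):
    col=f[180:212,u].sum(1); print(u,[int(x) for x in col])
E
```

```text
272 [388, 392, 398, 402, 394, 405, 591, 627, 601, 613, 616, 616, 421, 233, 256, 274, 278, 275, 271, 273, 274, 278, 280, 282, 188, 77, 163, 478, 568, 566, 563, 564]
290 [394, 393, 401, 397, 406, 591, 637, 626, 613, 594, 569, 378, 224, 258, 275, 277, 273, 270, 274, 278, 276, 279, 276, 181, 75, 152, 421, 492, 541, 567, 567, 562]
310 [402, 405, 399, 398, 550, 602, 591, 586, 586, 576, 388, 244, 262, 276, 277, 276, 272, 275, 273, 276, 276, 282, 182, 85, 207, 483, 534, 440, 485, 551, 524, 494]
325 [393, 379, 365, 554, 617, 611, 601, 607, 605, 411, 227, 253, 277, 280, 276, 274, 276, 277, 278, 280, 279, 186, 76, 154, 450, 554, 564, 540, 499, 525, 552, 494]
343 [369, 356, 572, 635, 628, 621, 624, 622, 422, 226, 247, 271, 280, 277, 275, 281, 280, 279, 282, 284, 186, 78, 163, 482, 573, 571, 569, 567, 567, 566, 569, 564]
```

View pics/t_t.png

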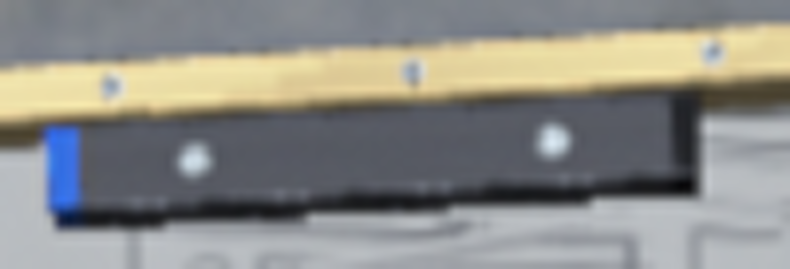

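View pics/t_full.png

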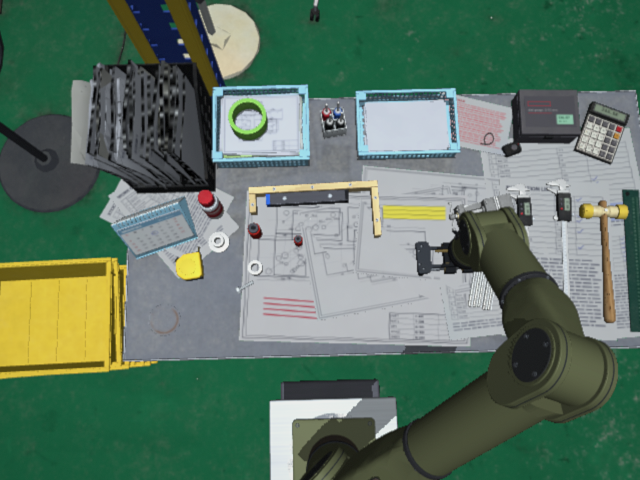

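```bash
python3 -c "
from bench import r; print(r.get_obs()['force']); print(r.hand_in())"
```

```text
[ 1.14618132  0.13235777 -0.6115165 ]
the job is handed in; nothing more can be done
None
```

The tube now lies flush along the back fence, and the job was handed in at about 28 s of the 72 s allowed. I only pushed the tube with the closed fingertips and never lifted it.

- **Order:** I swung the blue end in behind the small red post while the black end was still outside the bay. I then slid the tube along its axis until the blue end touched the fence. After that I pushed the black end round and in, and seated the tube with a push at its middle.
- **Flush:** In the last top picture the tube's front edge is parallel to the fence, 12 px from it at all five columns checked. The fingertip stopped 30 mm from the fence, which matches the tube's width.
- **Force:** The highest reading I saw was about 20 N, when the blue end first met the fence during the axis push. The final seating push read about 16 N.
- **Other things:** The bolt, bush, flange, tape, can, post and taller look-alike are at the same places in the pictures as before. The glue stick was hidden under the raised arm in the last picture. I did not confirm it by sight, but the fingertips passed well above it with no contact force.

**Disagreements:**
- **Fingertip height:** The fingertips ended about 30 mm above the reported TCP, so my first sweep passed over the tube without touching it. I corrected for that afterwards.
- **Post position:** The post measured about 43 mm left of the bay's origin, against the stated "about 50 mm".

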